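Raise a capped carrier to the press plunger with the screw jack

ROBOT

A 7-joint arm with a two-finger parallel gripper is mounted at the origin on the work surface. World frame = base frame: x ahead of the robot, y to its left, z up, the work surface at z = 0. Lengths are in mm, angles in rad, forces in N, time in s.
With the tool pointing down it reaches from about 400 to 875 mm from the base axis. Payload 4.4 kg.
Tool frame: the origin (TCP) lies midway between the tips of the shut fingers; the grasp point (between the pads) lies 19 mm behind it; z points along the fingers, y is the line along which they close (so a half turn about z gives the same grasp; the last joint's range is limited). The gripper opens to 85 mm and grips with 20 to 120 N. Pads are 22 mm wide; open, the fingers measure 114 mm over their backs; the gripper's body (76 mm by 85 mm) begins 54 mm behind the grasp point. The pads swing forward as they close: fully open they stand 13 mm farther back than shut.
Start: joints at [1.038, 0.628, 0.038, 1.517, -0.027, 0.996, -0.02], TCP at [292.548, -580.459, 231.313] pointing down, gripper open.
Joint ranges: [-3.06, 3.06], [-0.37, 2.12], [-1.25, 1.32], [0.18, 2.47], [-1.1, 4.24], [0.23, 1.98], [-2.94, 2.94]. Speed limits (rad/s): [2.57, 2.57, 3.14, 3.14, 3.14, 3.14, 3.14].

INTERFACE

Orientations are given as [roll, pitch, yaw] about the fixed x, y, z axes, in that order (R = Rz(yaw) Ry(pitch) Rx(roll)).
In Python, from cell import monitor, cams, ctrl gives the robot as it stands.
- The arm moves only by the tool drive_tool, never from a script. Its argument "motion" is a list of rows, each an object with "fingers": the opening, from 0 (shut) to 1 (fully open); "linear": the shift along the tool's x, y, z in m, a list of three; "twist": the turn about the tool's z in rad. In form: [{"fingers": fingers, "linear": [x, y, z], "twist": twist}, ...]. A call has 1 to 5 rows; each row shifts and turns the commanded pose from where the row before left it, along the tool's axes as they then stand; what a row does not reach is not made up. A row lasts 1/12 s, in which the tool goes at most 41.7 mm and 7.16 degrees, less where a joint would pass 70% of its speed; a pose out of reach is approached as far as the arm can. A call with a gripper value outside its range is refused whole. The fingers move at their own pace and stop on an object; the grip force is fixed at half the most. Time passes only in rows, so rows that do not move let the fingers close. It gives the time, the measured TCP pose, the force, the opening and the grip force at its end, in the units of the state.
- monitor.read_state(): the state, without advancing time (a new reading comes with each control period).
- cams.get_image(name): name is "scene" or "side" or "wrist"; returns a dict with "color" (420x560x3 uint8, blue, green, red), "K" (3x3 intrinsics, pixels), "R" (3x3) and "t" (3): a world point X has camera coordinates R X + t. Camera axes: x right, y down, z forward; pixel columns grow to the right and rows downward; lengths in mm; the calibration is good to about 2 mm. A picture is of the moment at which its call begins. There is no depth.
- ctrl.finish_job(): hands the job in; it is judged then, once.
The state is a dict: "clock": time; "qpos": joint angles; "qd": joint speeds; "tau": joint torques, N m; "eef_pos": TCP position; "tool_rot": TCP orientation; "force": force on the tool from outside, world axes, zero at the start; "torque": the same for the moment, N m; "width": finger opening in mm; "gripper_force": force on a finger pad.
Only numpy, scipy, OpenCV 4.12 (cv2) and the standard library are available. Lean on these libraries where they do the work, as an engineer would, in place of code of your own. Each camera call takes 0.05 s, during which the arm holds its last target. There are 200 camera calls.

TASK

Draw the white carrier with the black square cap out from under the low steel bridge and set it flat on the jack platform of the press, with the cap centred under the black plunger; let go of it. Then turn the jack's knurled knob to raise the platform until the cap just touches the plunger: it must touch, but not push the plunger up by more than about 3 mm. Leave the loose block, the bottle and the collar where they stand.

Things in the scene. Friction and masses are not known exactly. Their poses are not given: they have to be found in the camera images.
- carrier: Loose white plate 140 long (x) x 36 wide (y) x 14 thick, about 0.19 kg, with a black cap 36 x 36 x 46 fixed on one end; 60 high in all, cap and plate flush at the sides. Origin: underside, below the cap's centre; the plate reaches from x = +20 (cap end) to -120 mm (end of the bare tongue). Starts flat on the bench, cap outside the bridge, tongue (from about x = -55 on) under it.
- cap_top (a point): Centre of the cap's top face, 60 mm above the carrier's underside.
- tongue_grip (a point): Point on the carrier's bare tongue, 90 mm from the cap's centre and 30 mm from the tongue's end, at mid thickness (7 mm above the underside). Held here, a gripper pointing down clears the press head when the cap is under the plunger.
- dock: Fixed low steel bridge over the tongue. Roof x +30 to +100 from its origin, 72 wide (y), underside 24, top 28 above the bench; two walls leave a 56 wide channel along x; on the roof a black bin of red parts, top 68 (x from +44). Origin on the bench. The carrier comes out to its -x (where the carrier's +x points); cap centre 18 to 28 mm from the origin; draw it out 85 mm to clear the roof.
- station: Fixed press with screw jack. Origin on the bench below the plunger's axis. Base plate x -100 to +150, y -160 to +130, top 16 above the bench. Jack bed 90 x 84, 38 high; drive housing 44 wide from it to y = -138, 42 high. Column 28 diameter, 376 high at x +75, y +98, bracket 26 wide to the head. The -x side is open for loading: the tongue is to stick out that way.
- platform_top (a point): Centre of the top face of the jack's flat aluminium platform, 90 (station x) x 80 (station y) x 8 thick; top 70 mm above the bench at knob 0, rises 5 mm per rad of the knob.
- knob_grip (a point): Centre of the round knurled aluminium knob (40 diameter, 28 high, vertical axis, top 84 above the bench), at its mid height, 110 mm from the plunger's axis on the station's -y side. Free all round above the drive housing.
- jack_knob (a joint): Angle of the knob, rad, 0 to 6.2, starts between 0 and 0.8. Grows as the knob turns clockwise seen from above; that raises the platform by 5 mm per rad (screw with coarse thread). Stays where it is left; friction torque about 0.15 N m.
- nose (a point): Centre of the lower face of the plunger at rest (fixed to the press head, does not move with the plunger). Head height differs from start to start; the gap between nose and a cap on the platform is about 10 to 20 mm at the start.
- plunger (a joint): Upward travel of the sprung plunger, m: 0 at rest, 0.012 at its upper stop. Soft spring, about 1 N to begin to lift and 0.15 N more per mm. The plunger is a black rod of 24 diameter sticking 34 mm out of the aluminium head (barrel 36 diameter, collar 42).
- cap_block: Bystander: loose black block 36 x 36 x 60 high, standing. Origin under its centre.
- bottle: Bystander: loose square amber bottle 34 x 34 x 70 with a metal neck and red pump tip, 90 high in all, standing. Origin under its centre.
- collar: Bystander: loose aluminium collar, ring of 52 outer diameter, 22 high, lying flat. Origin under its centre.
Not all that is in view belongs to the job. What is meant by the carrier is not blue, purple or turquoise, and is the larger of those in its own colour.

How it is judged:
By the outcome, as a careful person would: the job done as asked, in the order asked, and still so for the second after the job is handed in, with the robot touching nothing.
It also fails if it takes over 72 s, if anything falls off the work surface, if the arm or the gripper's body presses on something with over 40 N, if the wrist force passes 120 N, or if a joint passes its speed limit or range.

## Working session

There is one attempt and no reset: what is moved stays moved. The work goes in short steps, Python scripts to look and compute and a tool call to move; the robot and the scene stay as the last step left them, time stands still between calls to the robot, and variables do not carry over. Pictures are saved under pics/ and viewed, at most 10 in all, crops included, and the job is handed in when it is done.

Besides the shell and the picture viewer there is one more tool, called after "Request:" as name(argument=value, ...) on one line, values as JSON. drive_tool: Moves the arm, as the interface text tells. Its arguments: {"type":"object","properties":{"motion":{"type":"array"}},"required":["motion"]}

```bash
mkdir -p pics; ls
python3 - <<'E'
from cell import monitor, cams, ctrl
import cv2
print(monitor.read_state())
for n in("scene","side"):
    d=cams.get_image(n); cv2.imwrite(f"pics/{n}0.png",d["color"]); print(n,d["K"],d["R"],d["t"])
    import numpy as np; np.savez(f"{n}.npz",**d)
E
```

```text
pics
{'clock': 0.0, 'qpos': array([ 1.03823321,  0.62938412,  0.03840835,  1.51835769, -0.02700408,
        0.99628669, -0.01997637]), 'qd': array([-0.00087209,  0.00023042,  0.00013322, -0.00024424, -0.00137588,
        0.00218999, -0.00021782]), 'tau': array([ 8.67420677e-04, -5.63408911e+01,  1.22718751e+00, -1.93443060e+01,
        1.11313883e-02,  1.05447922e-02, -1.72311462e-05]), 'eef_pos': array([ 292.26426851, -579.89303477,  230.36714293]), 'tool_rot': array([-3.13967368e+00,  3.85707166e-06,  4.66811949e-01]), 'force': array([-0.01325688, -0.0832614 , -0.58378166]), 'torque': array([-0.0015646 ,  0.03916714, -0.03988787]), 'gripper_force': 0.0, 'width': 85.473222277397}
scene [[465.66835742   0.         281.6508676 ]
 [  0.         465.66835742 214.76161897]
 [  0.           0.           1.        ]] [[ 0.86711692  0.49809487 -0.00312144]
 [ 0.42196995 -0.73789449 -0.52673815]
 [-0.26466887  0.45542641 -0.85002187]] [-541.09686313 -195.37301176 1672.32449645]
side [[468.86199829   0.         279.4035872 ]
 [  0.         468.86199829 211.04944937]
 [  0.           0.           1.        ]] [[-0.94012735 -0.34062312 -0.01168107]
 [-0.25206305  0.71795089 -0.6488534 ]
 [ 0.22940091 -0.60706046 -0.76082378]] [ 577.36676344  238.08758586 1249.26692085]
```

View pics/scene0.png

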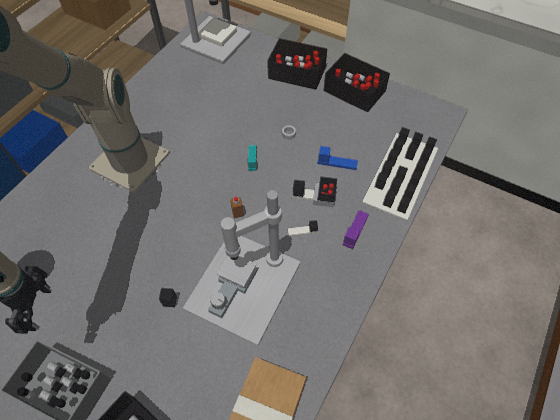

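View pics/side0.png

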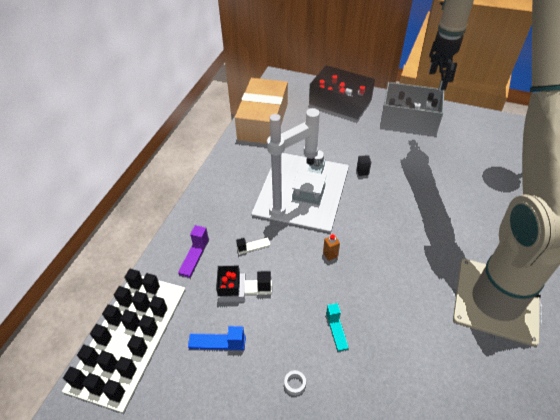

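Run:
```python
import cv2,numpy as np
s=cv2.imread("pics/scene0.png");d=cv2.imread("pics/side0.png")
def c(i,x,y,w,h,k):
    o=cv2.resize(i[y:y+h,x:x+w],None,fx=k,fy=k,interpolation=cv2.INTER_CUBIC)
    for q in range(-x%10,w,10):
        cv2.line(o,(q*k,0),(q*k,6),(0,255,255),1); cv2.putText(o,str(x+q),(q*k+1,16),0,.35,(0,255,255),1)
    for q in range(-y%10,h,10):
        cv2.line(o,(0,q*k),(6,q*k),(0,255,255),1); cv2.putText(o,str(y+q),(8,q*k+4),0,.35,(0,255,255),1)
    return o
cv2.imwrite("pics/dock.png",np.hstack([c(s,285,165,57,80,7),c(d,211,250,65,80,7)[:, :399]]))
cv2.imwrite("pics/stat.png",np.hstack([c(s,182,187,120,158,3.33.__int__()),c(d,245,100,120,158,3)]))
```

```text
(no output)
```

View pics/dock.png

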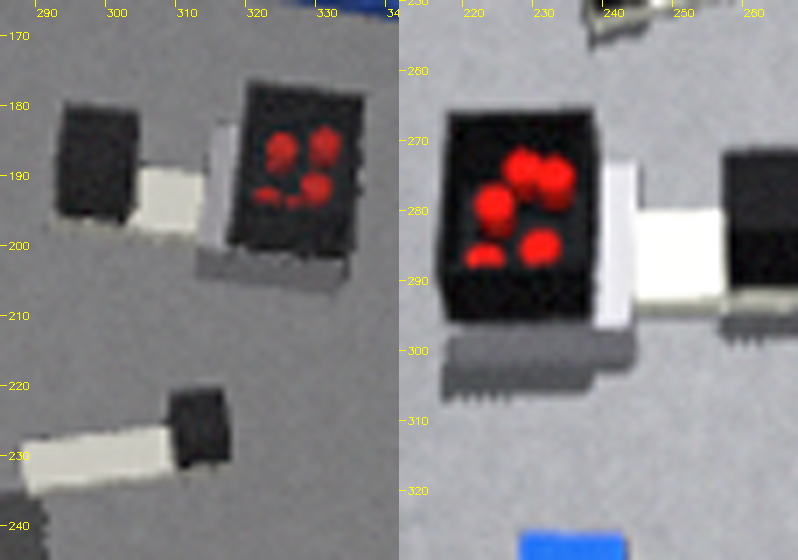

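View pics/stat.png

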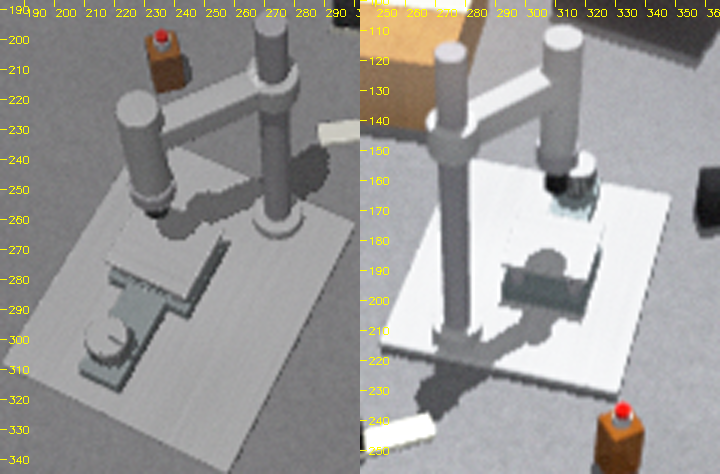

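The pictures show the white carrier at the dock (cap in scene at about (300,188), in side (264,280)), with a smaller white decoy at (303,230). The station's knob is at scene (218,298), its plunger tip at (234,258), and the bottle is on its loading side at (237,207).

```bash
cat > h.py <<'E'
import numpy as np
from scipy.optimize import least_squares
C={n:dict(np.load(f"{n}.npz")) for n in("scene","side")}
def proj(n,X,c=None):
    c=c or C[n]; p=(c["K"]@(c["R"]@np.asarray(X,float)+c["t"])); return p[:2]/p[2]
def onz(n,uv,z,c=None):
    c=c or C[n]; o=-c["R"].T@c["t"]; d=c["R"].T@np.linalg.solve(c["K"],[*uv,1]); return o+d*(z-o[2])/d[2]
def W(p,X): 
    a=p[2]; return np.array([p[0]+np.cos(a)*X[0]-np.sin(a)*X[1],p[1]+np.sin(a)*X[0]+np.cos(a)*X[1],X[2]])
def fit(obs,p0):
    f=lambda p:np.concatenate([proj(n,W(p,X))-uv for n,X,uv in obs])
    r=least_squares(f,p0,loss="soft_l1"); return r.x,r.fun.reshape(-1,2)
E
python3 - <<'E'
from h import *
np.set_printoptions(suppress=True,precision=2)
S=[("scene",(-100,-160,16),(183.7,307.7)),("scene",(150,-160,16),(258,343)),("scene",(150,130,16),(299.7,262)),
("side",(150,130,16),(252,216)),("side",(-100,130,16),(330.7,232)),("side",(-100,-160,16),(349,165)),("side",(150,-160,16),(275.7,150.7)),
("scene",(0,-110,84),(217.7,298)),("scene",(75,98,376),(272.3,195)),("side",(75,98,376),(275,117))]
b=onz("scene",(237,275),60); print("plat~",b)
for y0 in(0.,-.5,-1,.5): 
    p,r=fit(S,[b[0],b[1],y0]); print(p,abs(r).max())
print(r)
for n in("scene","side"):
    print(n,"knob",proj(n,W(p,(0,-110,84))),"plat",[proj(n,W(p,(a,c,70))) for a,c in((-45,-40),(45,-40),(45,40),(-45,40))])
for z in(140,145,150,155): print(z,proj("scene",W(p,(0,0,z))),proj("side",W(p,(0,0,z))))
K=[("scene",(18,-18,60),(294.3,179.6)),("scene",(-18,-18,60),(305,180.7)),("scene",(18,18,14),(292.9,195.3)),("scene",(-18,18,14),(303.1,197.1)),
("side",(-18,18,60),(257.6,271.4)),("side",(-18,-18,60),(257.6,283.6)),("side",(-18,-18,14),(257.6,291.1))]
b=onz("scene",(300,189),40)
k,r=fit(K,[b[0],b[1],-2.6]); print("carrier",k,r)
print("tongue side",[proj("side",W(k,(x,y,14))) for x in(-18,-55) for y in (18,-18)],[proj("scene",W(k,(x,y,14))) for x in(-18,-55) for y in (18,-18)])
for nm,uv,z in(("bottle",(237,199),90),("block",(168,293),60),("collar",(289,131),22),("decoy",(303,230),20)):
    w=onz("scene",uv,z); print(nm,w)
E
```

```text
plat~ [ 592.7  -208.73   60.  ]
[ 584.48 -192.81    0.07] 2.557606622203167
[ 584.48 -192.81    0.07] 2.5576064488068937
[ 584.48 -192.81    0.07] 2.557606519194877
[ 584.48 -192.81    0.07] 2.5576064415852784
[[-1.09 -0.45]
 [ 0.49  1.19]
 [ 1.72 -1.81]
 [-0.82 -2.56]
 [ 0.72 -1.57]
 [ 0.09 -0.4 ]
 [ 1.59  0.69]
 [ 0.34  0.01]
 [ 0.63 -1.48]
 [ 0.5  -0.23]]
scene knob [218.04 298.01] plat [array([217.21, 273.14]), array([244.34, 285.56]), array([257.13, 262.92]), array([230.53, 251.17])]
side knob [317.6  154.06] plat [array([326.47, 174.71]), array([298.52, 169.41]), array([292.03, 187.21]), array([320.89, 192.91])]
140 [235.2  257.32] [310.32 164.46]
145 [235.04 256.52] [310.39 163.24]
150 [234.88 255.71] [310.45 162.01]
155 [234.73 254.9 ] [310.52 160.77]
carrier [593.61 170.48  -2.76] [[ 0.29 -0.71]
 [ 0.32 -0.57]
 [ 0.03  0.19]
 [ 0.41 -0.35]
 [ 0.01 -0.69]
 [ 0.   -1.27]
 [ 0.81  0.36]]
tongue side [array([258.4 , 279.99]), array([258.41, 291.46]), array([244.88, 280.41]), array([244.63, 291.89])] [array([303.51, 196.75]), array([304.78, 188.08]), array([314.43, 198.04]), array([315.57, 189.35])]
bottle [460.21   1.81  90.  ]
block [ 450.87 -354.95   60.  ]
collar [433.84 385.53  22.  ]
decoy [678.61  42.71  20.  ]
```

Request:
drive_tool(motion=[{"fingers":1,"linear":[0.0238,-0.0268,0],"twist":0},{"fingers":1,"linear":[0.0238,-0.0268,0],"twist":0},{"fingers":1,"linear":[0.0238,-0.0268,0],"twist":0},{"fingers":1,"linear":[0.0238,-0.0268,0],"twist":0},{"fingers":1,"linear":[0.0238,-0.0268,0],"twist":0}])

```text
clock: 0.52
eef_pos: [338.4, -405.3, 231.0]
tool_rot: [-3.141, 0.0, 0.466]
force: [0.9, 0.5, -0.1]
width: 85.4
gripper_force: 0.0
```

Request:
drive_tool(motion=[{"fingers":1,"linear":[0.0238,-0.0268,0],"twist":0},{"fingers":1,"linear":[0.0238,-0.0268,0],"twist":0},{"fingers":1,"linear":[0.0238,-0.0268,0],"twist":0},{"fingers":1,"linear":[0.0238,-0.0268,0],"twist":0},{"fingers":1,"linear":[0.0238,-0.0268,0],"twist":0}])

```text
clock: 0.93
eef_pos: [384.4, -232.2, 231.2]
tool_rot: [-3.141, 0.0, 0.467]
force: [1.4, 0.4, 0.1]
width: 85.1
gripper_force: 0.0
```

Request:
drive_tool(motion=[{"fingers":1,"linear":[0.0238,-0.0268,0],"twist":0},{"fingers":1,"linear":[0.0238,-0.0268,0],"twist":0},{"fingers":1,"linear":[0.0238,-0.0268,0],"twist":0},{"fingers":1,"linear":[0.0238,-0.0268,0],"twist":0},{"fingers":1,"linear":[0.0238,-0.0268,0],"twist":0}])

```text
clock: 1.35
eef_pos: [430.4, -59.1, 231.3]
tool_rot: [-3.141, 0.0, 0.467]
force: [0.8, -0.1, 1.0]
width: 85.4
gripper_force: 0.0
```

Request:
drive_tool(motion=[{"fingers":1,"linear":[0.0357,-0.0188,0],"twist":0},{"fingers":1,"linear":[0.0357,-0.0188,0],"twist":0},{"fingers":1,"linear":[0.0357,-0.0188,0],"twist":0},{"fingers":1,"linear":[0.0357,-0.0188,0],"twist":0},{"fingers":1,"linear":[0.0357,-0.0188,0],"twist":0}])

```text
clock: 1.77
eef_pos: [548.1, 105.3, 231.1]
tool_rot: [-3.142, 0.001, 0.467]
force: [0.3, -0.4, 0.5]
width: 85.2
gripper_force: 0.0
```

Request:
drive_tool(motion=[{"fingers":1,"linear":[0.0357,-0.0188,0],"twist":0},{"fingers":1,"linear":[0.03,-0.016,0],"twist":0.04},{"fingers":1,"linear":[0,0,0],"twist":0.047},{"fingers":1,"linear":[0,0,0],"twist":0}])

```text
clock: 2.1
eef_pos: [590.5, 166.6, 230.2]
tool_rot: [-3.141, 0.001, 0.382]
force: [-0.2, 0.1, -0.5]
width: 85.2
gripper_force: 0.0
```

```bash
cat >> h.py <<'E'
def st():
    from cell import monitor
    s=monitor.read_state(); print("t %.2f"%s["clock"],"pos",s["eef_pos"].round(1),"rot",s["tool_rot"].round(3),"F",s["force"].round(2),"w %.1f g %.0f"%(s["width"],s["gripper_force"]),"q",s["qpos"].round(2)); return s
def go(x,y,z,s=None):
    "shift in tool axes (m) to world target"
    from scipy.spatial.transform import Rotation as Ro
    s=s or st(); R=Ro.from_euler("xyz",s["tool_rot"]).as_matrix(); d=R.T@(np.array([x,y,z])-s["eef_pos"])/1e3; print("tool shift",d.round(4)); return d
def snap(n,f):
    from cell import cams
    import cv2
    c=cams.get_image(n); cv2.imwrite(f"pics/{f}.png",c["color"]); np.savez(f"{f}.npz",**c); return c
E
python3 - <<'E'
from h import *
go(593.6,170.5,230)
c=snap("wrist","w1"); print(c["K"],c["R"],c["t"], -c["R"].T@c["t"])
E
```

```text
t 2.10 pos [590.5 166.6 230.2] rot [-3.141e+00  1.000e-03  3.820e-01] F [-0.18  0.15 -0.49] w 85.2 g 0 q [-0.3   0.58 -0.03  1.62  0.02  0.94 -1.53]
tool shift [ 0.0043 -0.0025  0.0002]
[[366.32213567   0.         277.91238073]
 [  0.         366.32213567 218.18580242]
 [  0.           0.           1.        ]] [[ 0.37360245 -0.92758797 -0.00133095]
 [-0.88409416 -0.35651804  0.30211325]
 [-0.28071112 -0.11169356 -0.95327111]] [-65.57680719 541.54503308 563.5091042 ] [661.45972795 195.18265261 373.48174177]
```

View pics/w1.png

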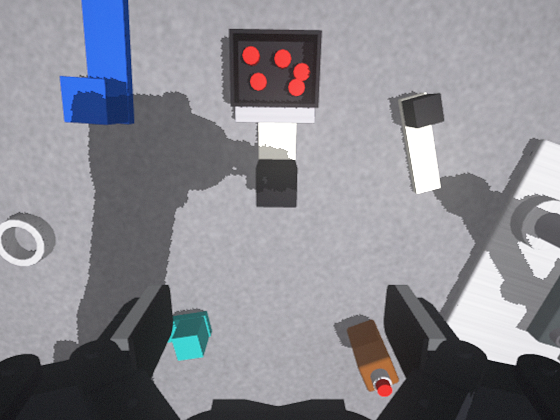

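The wrist view shows the cap's outer top edge from (257,207) to (297,207), with the tongue heading up (260–296,125) under the roof front at row 122.

Run:
```python
from h import *
c=dict(np.load("w1.npz")); k=(593.61,170.48,-2.76)
for uv in((257,207.5),(297,207.5)): print(onz(0,uv,60,c))
for X in((18,18,60),(18,-18,60),(-18,18,60),(-18,-18,60),(-18,18,14),(-55,18,14),(-55,-18,14)): print(X,proj(0,W(k,X),c).round(1))
a,b=[onz(0,u,60,c)[:2] for u in((257,207.5),(297,207.5))]
d=b-a; print("len",np.hypot(*d),"yaw edge",np.arctan2(d[1],d[0]))
y=np.arctan2(d[1],d[0])-np.pi/2; n=(a+b)/2; 
for s in(y,y+np.pi): print("centre",n-18*np.array([np.cos(s),np.sin(s)]),s)
```

```text
[571.44049129 179.43043636  60.        ]
[584.74560514 146.43236045  60.        ]
(18, 18, 60) [295.8 208.4]
(18, -18, 60) [255.4 208.3]
(-18, 18, 60) [296.5 168.2]
(-18, -18, 60) [254.7 168.1]
(-18, 18, 14) [294.3 160.1]
(-55, 18, 14) [294.9 121.1]
(-55, -18, 14) [257. 121.]
len 35.579475381566155 yaw edge -1.187526826349455
centre [594.78709331 169.66258392] -2.7583231531443513
centre [561.39900312 156.20021289] 0.38326950044544184
```

Request:
drive_tool(motion=[{"fingers":1,"linear":[0.0049,-0.0016,0.035],"twist":0},{"fingers":1,"linear":[0,0,0.04],"twist":0},{"fingers":1,"linear":[0,0,0.04],"twist":0},{"fingers":1,"linear":[0,0,0.04],"twist":0},{"fingers":1,"linear":[0,0,0.035],"twist":0}])

```text
clock: 2.57
eef_pos: [593.3, 164.9, 39.5]
tool_rot: [3.141, 0.002, 0.379]
force: [0.4, -0.1, -0.2]
width: 85.5
gripper_force: 0.0
```

Request:
drive_tool(motion=[{"fingers":1,"linear":[0,0,0.018],"twist":0},{"fingers":0.3,"linear":[0,0,0],"twist":0},{"fingers":0.2,"linear":[0,0,0],"twist":0},{"fingers":0,"linear":[0,0,0],"twist":0},{"fingers":0,"linear":[0,0,0],"twist":0}])

```text
clock: 2.98
eef_pos: [596.0, 167.4, 25.6]
tool_rot: [3.141, -0.004, 0.379]
force: [0.2, 2.0, 0.6]
width: 38.6
gripper_force: 0.4
```

Request:
drive_tool(motion=[{"fingers":0,"linear":[0,0,0],"twist":0},{"fingers":0,"linear":[0,0,0],"twist":0},{"fingers":0,"linear":[0,0,0],"twist":0}])

```text
clock: 3.23
eef_pos: [596.2, 167.8, 25.8]
tool_rot: [3.141, -0.004, 0.38]
force: [-0.8, 0.1, 7.3]
width: 35.2
gripper_force: 60.8
```

Request:
drive_tool(motion=[{"fingers":0,"linear":[0,0,-0.002],"twist":0},{"fingers":0,"linear":[-0.01,0,0],"twist":0},{"fingers":0,"linear":[-0.025,0,0],"twist":0},{"fingers":0,"linear":[-0.03,0,0],"twist":0},{"fingers":0,"linear":[-0.03,0,0],"twist":0}])

```text
clock: 3.65
eef_pos: [505.8, 132.0, 25.9]
tool_rot: [3.141, -0.002, 0.38]
force: [0.5, -0.2, -0.5]
width: 35.5
gripper_force: 59.9
```

Request:
drive_tool(motion=[{"fingers":0,"linear":[-0.02,0,0],"twist":0},{"fingers":0,"linear":[0,0,0],"twist":0},{"fingers":0,"linear":[0,0,0],"twist":0}])

```text
clock: 3.9
eef_pos: [487.1, 124.3, 26.2]
tool_rot: [3.141, 0.0, 0.379]
force: [-0.1, 0.0, 0.5]
width: 35.3
gripper_force: 60.0
```

Run:
```python
from h import *
st(); snap("wrist","w2")
```

```text
t 3.90 pos [487.1 124.3  26.2] rot [3.141 0.    0.379] F [-0.09  0.    0.48] w 35.3 g 60 q [-0.29  0.76 -0.02  2.07  0.04  0.31 -1.54]
```

View pics/w2.png

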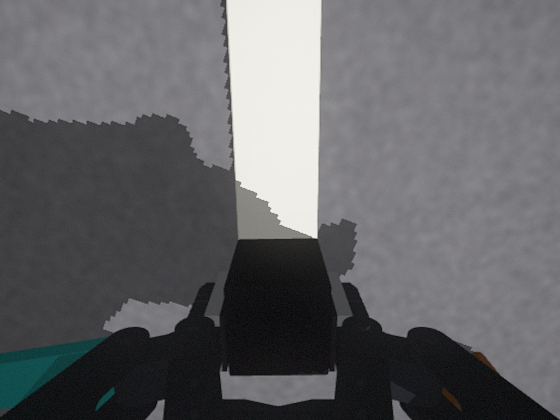

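The carrier is clear of the bridge and held by the cap; the tongue/cap edge is at row 239 and the tongue runs straight up (240–317).

Request:
drive_tool(motion=[{"fingers":0,"linear":[0,0,0.0015],"twist":0},{"fingers":0,"linear":[0,0,0],"twist":0},{"fingers":1,"linear":[0,0,0],"twist":0},{"fingers":1,"linear":[0,0,0],"twist":0},{"fingers":1,"linear":[0,0,0],"twist":0}])

```text
clock: 4.37
eef_pos: [488.9, 125.3, 23.8]
tool_rot: [3.142, -0.002, 0.38]
force: [-1.3, -0.7, -0.1]
width: 70.5
gripper_force: 0.0
```

Run:
```python
from h import *
c=dict(np.load("w2.npz"))
a,b=onz(0,(240,239),15,c),onz(0,(317,239),15,c); print(a,b,np.hypot(*(a-b)[:2]))
y=.383; m=(a+b)/2; print("cap centre",m[:2]-18*np.array([np.cos(y),np.sin(y)]),"yaw",np.arctan2(*(a-b)[[0,1]])) 
for z,uv in((62,(229,370)),(62,(330,373)),(62,(240,290))): print(onz(0,uv,z,c))
s=st(); g=m[:2]+72*np.array([np.cos(y),np.sin(y)]); print("grip",g); go(*g,25,s)
```

```text
[497.04395393 146.89962546  15.        ] [509.91369345 114.70147366  15.        ] 34.67493583290321
cap centre [486.78296515 124.07386334] yaw -0.3802514317941843
[467.53423558 135.35467549  62.        ]
[479.63930148 101.62242682  62.        ]
[498.75930028 142.57136566  62.        ]
t 4.37 pos [488.9 125.3  23.8] rot [ 3.142e+00 -2.000e-03  3.800e-01] F [-1.28 -0.74 -0.05] w 70.5 g 0 q [-0.29  0.77 -0.02  2.07  0.04  0.3  -1.54]
grip [570.26225787 157.70729444]
tool shift [ 0.0876  0.0001 -0.001 ]
```

Request:
drive_tool(motion=[{"fingers":1,"linear":[0.03,0,0],"twist":0},{"fingers":0.6,"linear":[0.03,0,0],"twist":0},{"fingers":0.6,"linear":[0.028,0,0.005],"twist":0},{"fingers":0.6,"linear":[0,0,0.01],"twist":0},{"fingers":0.6,"linear":[0,0,0],"twist":0}])

```text
clock: 4.78
eef_pos: [569.9, 158.0, 7.1]
tool_rot: [-3.141, 0.001, 0.38]
force: [-0.4, 0.2, -0.2]
width: 51.3
gripper_force: 0.0
```

Request:
drive_tool(motion=[{"fingers":0.6,"linear":[0,0,0.004],"twist":0},{"fingers":0.6,"linear":[0,0,0],"twist":0},{"fingers":0.6,"linear":[0,0,0.002],"twist":0},{"fingers":0.6,"linear":[0,0,0],"twist":0}])

```text
clock: 5.12
eef_pos: [568.8, 157.1, 2.7]
tool_rot: [3.142, 0.001, 0.38]
force: [0.0, 0.1, 0.4]
width: 51.4
gripper_force: 0.0
```

Request:
drive_tool(motion=[{"fingers":0.6,"linear":[0,0,0.001],"twist":0},{"fingers":0.45,"linear":[0,0,0],"twist":0},{"fingers":0.3,"linear":[0,0,0],"twist":0},{"fingers":0,"linear":[0,0,0],"twist":0},{"fingers":0,"linear":[0,0,0],"twist":0}])

```text
clock: 5.53
eef_pos: [569.5, 157.4, 2.4]
tool_rot: [3.142, -0.0, 0.38]
force: [-1.1, -0.5, 5.2]
width: 34.5
gripper_force: 60.3
```

Request:
drive_tool(motion=[{"fingers":0,"linear":[0,0,0],"twist":0},{"fingers":0,"linear":[0,0,0],"twist":0},{"fingers":0,"linear":[0,0,-0.01],"twist":0},{"fingers":0,"linear":[0,0,-0.02],"twist":0},{"fingers":0,"linear":[0,0,0],"twist":0}])

```text
clock: 5.95
eef_pos: [571.5, 158.0, 34.6]
tool_rot: [3.141, -0.005, 0.38]
force: [0.2, -0.8, -0.2]
width: 34.4
gripper_force: 60.1
```

Run:
```python
from h import *
st(); snap("wrist","w3"); snap("side","s3")
```

```text
t 5.95 pos [571.5 158.   34.6] rot [ 3.141 -0.005  0.38 ] F [ 0.19 -0.78 -0.18] w 34.4 g 60 q [-0.3   0.81 -0.02  1.82  0.04  0.5  -1.54]
```

View pics/w3.png

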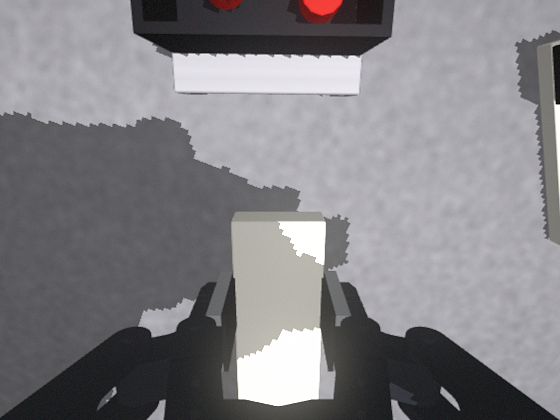

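Request:
drive_tool(motion=[{"fingers":0,"linear":[-0.01,0.0065,-0.0195],"twist":0},{"fingers":0,"linear":[-0.02,0.013,-0.0195],"twist":0},{"fingers":0,"linear":[-0.027,0.0165,-0.0195],"twist":0},{"fingers":0,"linear":[-0.025,0.0165,-0.0195],"twist":0},{"fingers":0,"linear":[-0.02,0.0125,-0.018],"twist":0}])

```text
clock: 6.47
eef_pos: [496.5, 57.0, 127.8]
tool_rot: [3.141, 0.003, 0.379]
force: [0.2, -0.9, -1.6]
width: 34.8
gripper_force: 60.4
```

Request:
drive_tool(motion=[{"fingers":0,"linear":[0,0,0],"twist":-0.06},{"fingers":0,"linear":[0,0,0],"twist":-0.12},{"fingers":0,"linear":[0,0,0],"twist":-0.12},{"fingers":0,"linear":[0,0,0],"twist":-0.12},{"fingers":0,"linear":[0,0,0],"twist":-0.12}])

```text
clock: 6.88
eef_pos: [498.3, 59.1, 127.2]
tool_rot: [-3.141, 0.001, 0.926]
force: [-0.1, 0.3, -1.0]
width: 34.5
gripper_force: 60.4
```

Request:
drive_tool(motion=[{"fingers":0,"linear":[0,0,0],"twist":-0.12},{"fingers":0,"linear":[0,0,0],"twist":-0.12},{"fingers":0,"linear":[0,0,0],"twist":-0.12},{"fingers":0,"linear":[0,0,0],"twist":-0.12},{"fingers":0,"linear":[0,0,0],"twist":-0.12}])

```text
clock: 7.3
eef_pos: [498.2, 59.1, 127.0]
tool_rot: [-3.14, -0.0, 1.526]
force: [-0.7, -0.6, -1.5]
width: 34.5
gripper_force: 60.4
```

Request:
drive_tool(motion=[{"fingers":0,"linear":[0,0,0],"twist":-0.12},{"fingers":0,"linear":[0,0,0],"twist":-0.12},{"fingers":0,"linear":[0,0,0],"twist":-0.12},{"fingers":0,"linear":[0,0,0],"twist":-0.12},{"fingers":0,"linear":[0,0,0],"twist":-0.12}])

```text
clock: 7.72
eef_pos: [498.1, 59.1, 127.0]
tool_rot: [-3.14, -0.001, 2.126]
force: [-0.3, 0.0, -2.3]
width: 34.6
gripper_force: 60.4
```

Request:
drive_tool(motion=[{"fingers":0,"linear":[0,0,0],"twist":-0.12},{"fingers":0,"linear":[0,0,0],"twist":-0.12},{"fingers":0,"linear":[0,0,0],"twist":-0.12},{"fingers":0,"linear":[0,0,0],"twist":-0.12},{"fingers":0,"linear":[0,0,0],"twist":-0.12}])

```text
clock: 8.13
eef_pos: [498.1, 59.0, 127.0]
tool_rot: [-3.141, -0.002, 2.726]
force: [-0.1, -0.4, -2.0]
width: 34.5
gripper_force: 60.4
```

Request:
drive_tool(motion=[{"fingers":0,"linear":[0,0,0],"twist":-0.12},{"fingers":0,"linear":[0,0,0],"twist":-0.12},{"fingers":0,"linear":[0,0,0],"twist":-0.12},{"fingers":0,"linear":[0,0,0],"twist":-0.05},{"fingers":0,"linear":[0,0,0],"twist":0}])

```text
clock: 8.55
eef_pos: [498.0, 58.9, 126.9]
tool_rot: [3.141, -0.002, 3.131]
force: [0.3, -0.2, -2.4]
width: 34.2
gripper_force: 60.4
```

Run:
```python
from h import *
import cv2
go(430,-110,130); a=snap("scene","c4")["color"]; b=snap("side","s4")["color"]; w=snap("wrist","w4")["color"]
f=lambda i,x,y,W_,H,k:cv2.resize(i[y:y+H,x:x+W_],(W_*k,H*k),interpolation=cv2.INTER_CUBIC)
o=np.zeros((600,800,3),np.uint8); o[:600,:440]=f(a,170,160,110,150,4); o[:600,440:800]=f(b,275,110,90,150,4)
cv2.imwrite("pics/m4.png",o)
```

```text
t 8.55 pos [498.   58.9 126.9] rot [ 3.141e+00 -2.000e-03  3.131e+00] F [ 0.28 -0.22 -2.35] w 34.2 g 60 q [ 0.36  0.71 -0.82  2.01  0.76  0.76  0.63]
tool shift [ 0.0662 -0.1697 -0.0031]
```

View pics/m4.png

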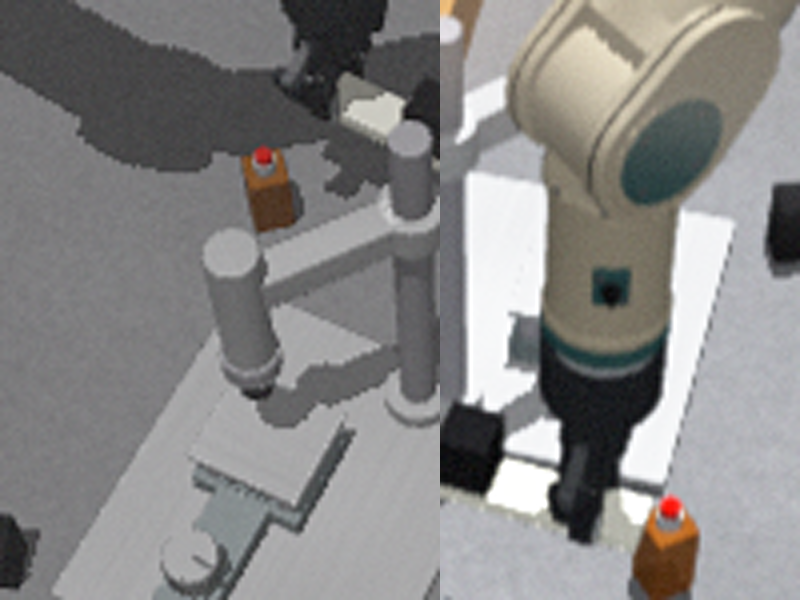

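The carrier is held level and aligned with the press. In the left crop the plunger tip is at scene (234.5,258) and the platform corners at (217.5,274) and (244,285). I'll refine the station pose by edge fitting.

```bash
cat > ef.py <<'E'
from h import *
import cv2
from scipy.ndimage import map_coordinates as mc
np.set_printoptions(suppress=True,precision=2)
G={n:cv2.GaussianBlur(cv2.cvtColor(C[n]["color"],6).astype(float),(0,0),.8) for n in C}
def hits(n,A,B,inside,w=3.5):
    a,b,i=proj(n,A),proj(n,B),proj(n,inside); t=(b-a)/np.hypot(*(b-a)); nrm=np.array([-t[1],t[0]])
    if (i-a)@nrm<0: nrm=-nrm
    s=np.arange(-w,w+.01,.25); out=[]
    for f in np.linspace(.08,.92,24):
        p=a+f*(b-a); q=p[:,None]+nrm[:,None]*s
        g=np.gradient(mc(G[n],[q[1],q[0]],order=1))/.25
        if g.max()>8: out.append((f,nrm,p+nrm*s[g.argmax()]))
    return out
E
python3 - <<'E'
from ef import *
def rect(x0,x1,y0,y1,z): 
    c=[(x0,y0,z),(x1,y0,z),(x1,y1,z),(x0,y1,z)]; return [(c[i],c[(i+1)%4]) for i in range(4)]
def run(cams,p,base=True,plat=True,it=8):
    for k in range(it):
        H=[]
        for n in cams:
            if base:
                for A,B in rect(-100,150,-160,130,16): H+=[(n,A,B,0,*h) for h in hits(n,W(p,A),W(p,B),W(p,(25,-15,16)))]
            if plat:
                for A,B in rect(-45,45,-40,40,0):
                    A=(*A[:2],p[3]);B=(*B[:2],p[3]); H+=[(n,A,B,1,*h) for h in hits(n,W(p,A),W(p,B),W(p,(0,0,p[3])),2.5)]
        def f(q):
            r=[]
            for n,A,B,pl,fr,nr,hp in H:
                X=np.array(A)+fr*(np.array(B)-np.array(A)); 
                if pl: X[2]=q[3]
                r.append((proj(n,W(q,X))-hp)@nr)
            return np.array(r)
        R=least_squares(f,p,loss="soft_l1",f_scale=.4); p=R.x
    r=f(p); print(cams,base,plat,p,"n",len(r),"med|r|",np.median(abs(r)))
    return p
p0=[584.5,-192.8,.07,72.]
for cs in(["scene"],["side"],["scene","side"]):
    run(cs,p0,True,False); run(cs,p0,False,True); p=run(cs,p0)
E
```

```text
['scene'] True False [ 582.26 -195.12    0.07   72.  ] n 86 med|r| 0.4901122538634165
['scene'] False True [ 597.55 -211.66    0.06  122.21] n 59 med|r| 0.011837094635846895
['scene'] True True [ 582.43 -195.03    0.07   70.47] n 146 med|r| 0.2504729068701985
['side'] True False [ 586.32 -190.92    0.07   72.  ] n 86 med|r| 0.2529515741732706
['side'] False True [521.4   82.21   0.03 371.83] n 58 med|r| 0.6436067273226651
['side'] True True [ 586.33 -190.87    0.07   71.48] n 142 med|r| 0.25565374392902923
['scene', 'side'] True False [ 584.44 -193.82    0.07   72.  ] n 172 med|r| 0.7418093771197536
['scene', 'side'] False True [ 583.54 -194.08    0.05   70.04] n 116 med|r| 0.49088555471455353
['scene', 'side'] True True [ 584.22 -193.91    0.07   69.92] n 288 med|r| 0.537195655205952
```

Run:
```python
from ef import *
c=dict(np.load("w3.npz")); P=np.array([571.5,158,0]);y=.38; ex=np.array([np.cos(y),np.sin(y),0]);ey=np.array([np.sin(y),-np.cos(y),0])
for z in(44.2,46.2,48.2):
    for uv in((232.5,222),(325.5,222),(236,300),(323,300)): 
        d=onz(0,uv,z,c)-P; print(z,uv,"x %.1f y %.1f"%(d@ex,d@ey))
# cap top in scene/side images c4,s4: project expected
p=np.array([498.0,58.9]); yy=3.131-np.pi
cap=(p[0]+89.5*np.cos(yy),p[1]+89.5*np.sin(yy),yy)
for n in("scene","side"): print(n,[proj(n,W(cap,(a,b,184.5))).round(1) for a,b in((18,18),(18,-18),(-18,-18),(-18,18))])
```

```text
44.2 (232.5, 222) x 32.4 y -17.7
44.2 (325.5, 222) x 32.4 y 18.1
44.2 (236, 300) x -1.4 y -17.5
44.2 (323, 300) x -1.3 y 18.4
46.2 (232.5, 222) x 33.0 y -17.4
46.2 (325.5, 222) x 33.1 y 17.8
46.2 (236, 300) x -0.2 y -17.2
46.2 (323, 300) x -0.2 y 18.1
48.2 (232.5, 222) x 33.7 y -17.1
48.2 (325.5, 222) x 33.7 y 17.6
48.2 (236, 300) x 0.9 y -16.9
48.2 (323, 300) x 0.9 y 17.8
scene [array([288.8, 183.6]), array([282.7, 192.2]), array([272.2, 187.2]), array([278.4, 178.7])]
side [array([271.6, 218.9]), array([276.6, 208.9]), array([289.6, 212.5]), array([284.8, 222.6])]
```

Request:
drive_tool(motion=[{"fingers":0,"linear":[0,0,0],"twist":-0.079},{"fingers":0,"linear":[0.01,-0.0245,0],"twist":0},{"fingers":0,"linear":[0.015,-0.0375,0],"twist":0},{"fingers":0,"linear":[0.015,-0.0375,0],"twist":0},{"fingers":0,"linear":[0.015,-0.0375,0],"twist":0}])

```text
clock: 9.12
eef_pos: [452.4, -82.2, 127.7]
tool_rot: [-3.141, -0.0, -3.074]
force: [1.5, -0.2, -1.7]
width: 34.2
gripper_force: 60.5
```

Request:
drive_tool(motion=[{"fingers":0,"linear":[0.015,-0.0375,0],"twist":0},{"fingers":0,"linear":[0,0,0.02],"twist":0},{"fingers":0,"linear":[0,0,0.02],"twist":0},{"fingers":0,"linear":[0,0,0.007],"twist":0},{"fingers":0,"linear":[0,0,0],"twist":0}])

```text
clock: 9.53
eef_pos: [439.6, -119.3, 79.7]
tool_rot: [3.141, -0.003, -3.075]
force: [-0.2, 0.7, -0.6]
width: 34.2
gripper_force: 60.4
```

Run:
```python
from h import *
go(496.5,-199.5,78)
```

```text
t 9.53 pos [ 439.6 -119.3   79.7] rot [ 3.141e+00 -3.000e-03 -3.075e+00] F [-0.19  0.68 -0.55] w 34.2 g 60 q [ 0.71  0.74 -0.77  2.16  0.94  0.62  0.9 ]
tool shift [-0.0514 -0.0838  0.0015]
```

Insert diagonally, in gentle steps.

Request:
drive_tool(motion=[{"fingers":0,"linear":[-0.01,-0.0168,0.001],"twist":0},{"fingers":0,"linear":[-0.01,-0.0167,0],"twist":0},{"fingers":0,"linear":[-0.01,-0.0167,0],"twist":0},{"fingers":0,"linear":[-0.01,-0.0168,0],"twist":0},{"fingers":0,"linear":[-0.006,-0.0085,0],"twist":0}])

```text
clock: 9.95
eef_pos: [493.7, -193.0, 80.7]
tool_rot: [-3.14, 0.002, -3.075]
force: [-0.6, 0.4, -1.6]
width: 34.2
gripper_force: 60.5
```

Request:
drive_tool(motion=[{"fingers":0,"linear":[-0.0054,-0.0083,0],"twist":0},{"fingers":0,"linear":[0,0,0],"twist":0},{"fingers":0,"linear":[0,0,0],"twist":0}])

```text
clock: 10.2
eef_pos: [497.5, -198.8, 80.0]
tool_rot: [3.141, -0.0, -3.074]
force: [-0.8, 0.1, -2.8]
width: 34.1
gripper_force: 60.5
```

Run:
```python
from ef import *
go(496.5,-199.5,78); a=snap("scene","c5")["color"]; b=snap("side","s5")["color"]
f=lambda i,x,y,W_,H,k:cv2.resize(i[y:y+H,x:x+W_],(W_*k,H*k),interpolation=cv2.INTER_CUBIC)
o=np.hstack([f(a,200,205,66,100,6),f(b,275,110,66,100,6)]); cv2.imwrite("pics/m5.png",o)
```

```text
t 10.20 pos [ 497.5 -198.8   80. ] rot [ 3.14 -0.   -3.07] F [-0.8   0.11 -2.78] w 34.1 g 60 q [ 0.83  0.82 -0.8   1.95  0.87  0.76  1.14]
tool shift [ 0. -0.  0.]
```

View pics/m5.png

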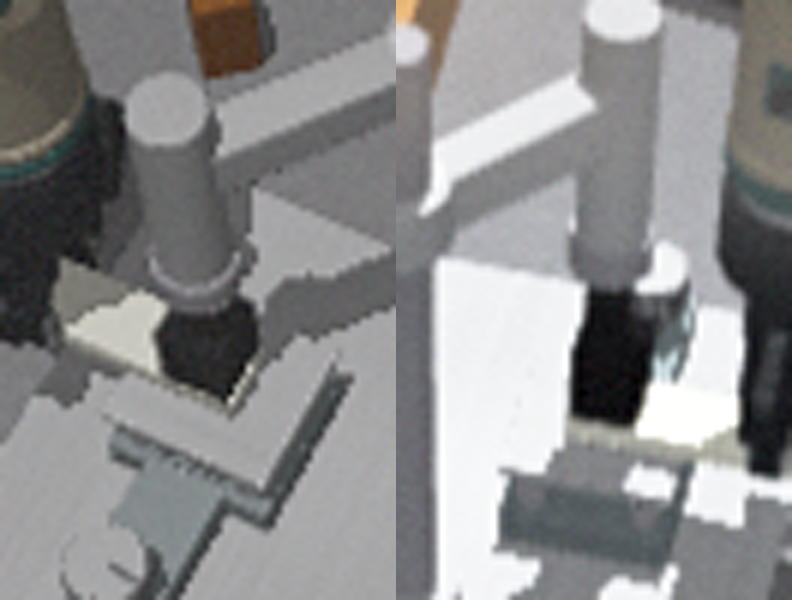

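In the scene crop the cap's near lower corner is at (238,272.5). In the side crop the lower corners are at (304.3,178.8) and (315.2,180.8). I compare these with the press axis per camera.

Run:
```python
from ef import *
yw=.067
def rel(n,uv,z,P):
    d=onz(n,uv,z)[:2]-P; return np.array([d@[np.cos(yw),np.sin(yw)],d@[-np.sin(yw),np.cos(yw)]])
z=80-2.4+14
print("scene (18,-18):",rel("scene",(238,272.5),z,[582.4,-195]),"(-18,-18)",rel("scene",(227.5,267.7),z,[582.4,-195]))
print("side (18,18):",rel("side",(304.3,178.8),z,[586.3,-190.9]),"(-18,18)",rel("side",(315.2,180.8),z,[586.3,-190.9]))
```

```text
scene (18,-18): [ 17.51 -17.66] (-18,-18) [-17.15 -17.66]
side (18,18): [11.01 14.38] (-18,18) [-22.78  13.81]
```

Run:
```python
from ef import *
for P in((584.3,-193.5),(586.3,-190.9),(582.4,-195)):
  for z in(60,92,137,180,230,300): print(P,z,"scene",proj("scene",(*P,z)).round(1),"side",proj("side",(*P,z)).round(1))
# barrel/cap edges in images rows
import cv2
for n,f,rows in(("side","s5",(117,125,135,145,152,162,166,170,174)),("scene","c5",(228,236,242,246,262,266))):
    g=cv2.GaussianBlur(cv2.cvtColor(cv2.imread(f"pics/{f}.png"),6),(0,0),.6).astype(int)
    for r in rows: u0=300 if n=="side" else 218; print(n,r,u0,g[r,u0:u0+28])
```

```text
(584.3, -193.5) 60 scene [237.4 269.6] side [309.5 183. ]
(584.3, -193.5) 92 scene [236.5 264.9] side [309.8 175.7]
(584.3, -193.5) 137 scene [235.1 258. ] side [310.4 165.1]
(584.3, -193.5) 180 scene [233.7 250.9] side [311.  154.4]
(584.3, -193.5) 230 scene [232.  242.2] side [311.7 141.3]
(584.3, -193.5) 300 scene [229.4 229. ] side [312.7 121.6]
(586.3, -190.9) 60 scene [238.4 269.2] side [308.6 183.4]
(586.3, -190.9) 92 scene [237.5 264.5] side [309.  176.1]
(586.3, -190.9) 137 scene [236.2 257.6] side [309.5 165.5]
(586.3, -190.9) 180 scene [234.9 250.5] side [310.1 154.8]
(586.3, -190.9) 230 scene [233.2 241.8] side [310.7 141.7]
(586.3, -190.9) 300 scene [230.6 228.6] side [311.7 122. ]
(582.4, -195) 60 scene [236.6 269.7] side [310.2 182.8]
(582.4, -195) 92 scene [235.6 265. ] side [310.6 175.5]
(582.4, -195) 137 scene [234.2 258.1] side [311.2 164.9]
(582.4, -195) 180 scene [232.8 251. ] side [311.8 154.2]
(582.4, -195) 230 scene [231.1 242.4] side [312.5 141.1]
(582.4, -195) 300 scene [228.5 229.1] side [313.6 121.4]
side 117 300 [174 175 175 175 175 165 137 127 130 137 14
[... 1169 characters left out ...]
3  88  80  82
 110 157 168 168 166 162 153 136 122 111]
scene 236 218 [ 39  41  63  72  76  90  98 102 101 104 104 104 102  99  97  93  87  83
  90  93  94  89  95 101 129 132 129 127]
scene 242 218 [ 70  71  72  71  73  83  91  97 102 103 103 103 104 103  99  98  92  88
  84  82  89  96  96 103 151 165 166 166]
scene 246 218 [ 72  70  73  88  95  98 106 113 106 103 103 104 104 103 101  98  95  92
  88  82  80  92  96 103 124 158 167 166]
scene 262 218 [198 199 200 199 200 202 197 159  82  43  39  42  43  43  45  46  48  45
  47  45  39  38  37  36  45  81  95  97]
scene 266 218 [ 98 104 115 129 146 156 173 186 140  71  42  34  35  39  39  42  43  40
  41  40  37  36  61 145 131 116 142 161]
```

Run:
```python
from ef import *
for P in((584.3,-193.5,.067),(585.5,-192,.067)):
  for z in(91,110,137):
    print(P,z,"side",*[proj("side",W(P,(a,b,z))).round(1) for a,b in((18,18),(-18,18),(-18,-18))],"scene",*[proj("scene",W(P,(a,b,z))).round(1) for a,b in((18,18),(18,-18),(-18,-18))])
g=cv2.cvtColor(cv2.imread("pics/s5.png"),6).astype(int)
for u in(306,309,312): print(u,g[172:190,u])
g=cv2.cvtColor(cv2.imread("pics/c5.png"),6).astype(int)
for u in(230,233,236,239): print(u,g[255:282,u])
```

```text
(584.3, -193.5, 0.067) 91 side [302.7 178.9] [314.2 181.2] [316.9 173. ] scene [244.9 262.5] [238.9 272.6] [228.  267.7]
(584.3, -193.5, 0.067) 110 side [302.8 174.5] [314.5 176.7] [317.2 168.6] scene [244.4 259.6] [238.4 269.8] [227.4 264.8]
(584.3, -193.5, 0.067) 137 side [303.1 168. ] [314.9 170.3] [317.7 162.1] scene [243.8 255.3] [237.6 265.7] [226.4 260.6]
(585.5, -192, 0.067) 91 side [302.1 179.1] [313.7 181.4] [316.4 173.3] scene [245.5 262.2] [239.6 272.4] [228.7 267.4]
(585.5, -192, 0.067) 110 side [302.3 174.7] [314. 177.] [316.7 168.8] scene [245.1 259.3] [239.  269.6] [228.  264.6]
(585.5, -192, 0.067) 137 side [302.5 168.3] [314.4 170.5] [317.1 162.4] scene [244.4 255.1] [238.3 265.5] [227.  260.4]
306 [ 11  14  17   1  17  13  14  49 124 170 184 170 136 136 133 137 133 137]
309 [ 18  13  17  16  19  20   7  26  94 155 168 160 141 135 134 133 129 131]
312 [ 10  20  22  12  17  16  19  19  37 119 166 171 146 123 129 133 131 131]
230 [ 95  98  51  35  41  38  40  45  45  47  39  32  38  39 141 128 159 168
 166 164 162 167 167 166 168 116 123]
233 [ 91  99  64  36  40  37  42  46  48  44  40  43  38  39  30 135 135 157
 165 166 163 163 162 168 166 169 134]
236 [ 86  77  41  38  43  39  42  49  51  49  38  42  46  43  45  35  82 124
 130 161 169 166 162 163 166 168 168]
239 [ 39  35  40  41  38  39  38  40  34  37  43  33  32  43 157 165 143 107
  95 151 167 165 165 163 165 164 168]
```

```bash
cat > r.py <<'E'
from cell import monitor
s=monitor.read_state(); print("%.2f"%s["clock"],s["eef_pos"].round(2),"F",s["force"].round(2),"T",s["torque"].round(3),"w %.1f"%s["width"],"rot",s["tool_rot"].round(4))
E
python3 r.py
```

```text
10.30 [ 497.01 -198.37   79.93] F [-0.37  0.62 -1.07] T [-0.029  0.065 -0.017] w 34.1 rot [ 3.1409e+00 -7.0000e-04 -3.0725e+00]
```

Request:
drive_tool(motion=[{"fingers":0,"linear":[-0.0025,0,0],"twist":0},{"fingers":0,"linear":[0,0,0],"twist":0},{"fingers":0,"linear":[0,0,0],"twist":0},{"fingers":0,"linear":[0,0,0],"twist":0}])

```text
clock: 10.63
eef_pos: [500.0, -199.3, 79.8]
tool_rot: [3.142, -0.0, -3.074]
force: [1.1, -0.1, -0.8]
width: 34.5
gripper_force: 60.5
```

```bash
python3 r.py
```

```text
10.63 [ 500.   -199.31   79.84] F [ 1.08 -0.14 -0.75] T [-0.022  0.096 -0.037] w 34.5 rot [ 3.1416e+00 -1.0000e-04 -3.0739e+00]
```

Request:
drive_tool(motion=[{"fingers":0,"linear":[0,0,-0.001],"twist":0},{"fingers":0,"linear":[0,0,0],"twist":0},{"fingers":0,"linear":[0,0,0],"twist":0},{"fingers":0,"linear":[0,0,0],"twist":0}])

```text
clock: 10.97
eef_pos: [500.0, -199.6, 80.8]
tool_rot: [3.142, -0.0, -3.074]
force: [-1.0, -0.4, -1.5]
width: 34.5
gripper_force: 60.5
```

```bash
python3 r.py
```

```text
10.97 [ 500.05 -199.62   80.83] F [-0.98 -0.37 -1.47] T [-0.02   0.101 -0.037] w 34.5 rot [ 3.1416 -0.     -3.0745]
```

Request:
drive_tool(motion=[{"fingers":0,"linear":[0,0,-0.001],"twist":0},{"fingers":0,"linear":[0,0,0],"twist":0},{"fingers":0,"linear":[0,0,0],"twist":0},{"fingers":0,"linear":[0,0,0],"twist":0}])

```text
clock: 11.3
eef_pos: [500.1, -199.6, 81.8]
tool_rot: [-3.142, 0.0, -3.074]
force: [0.1, 0.4, -0.9]
width: 34.3
gripper_force: 60.5
```

```bash
python3 r.py
```

```text
11.30 [ 500.1  -199.61   81.83] F [ 0.09  0.41 -0.88] T [-0.004  0.059  0.049] w 34.3 rot [-3.1416e+00  1.0000e-04 -3.0745e+00]
```

Request:
drive_tool(motion=[{"fingers":0,"linear":[0,0,-0.001],"twist":0},{"fingers":0,"linear":[0,0,0],"twist":0},{"fingers":0,"linear":[0,0,0],"twist":0},{"fingers":0,"linear":[0,0,0],"twist":0}])

```text
clock: 11.63
eef_pos: [500.1, -199.6, 82.8]
tool_rot: [-3.142, 0.0, -3.074]
force: [0.2, 0.5, -1.7]
width: 34.1
gripper_force: 60.5
```

```bash
python3 r.py
```

```text
11.63 [ 500.1  -199.58   82.83] F [ 0.16  0.54 -1.75] T [ 0.054  0.08  -0.012] w 34.1 rot [-3.1416  0.     -3.0744]
```

```bash
cat > r.py <<'E'
from cell import monitor,cams
import numpy as np
F=[];T=[]
for i in range(6):
    s=monitor.read_state(); F.append(s["force"]);T.append(s["torque"]); cams.get_image("side")
print("%.2f"%s["clock"],s["eef_pos"].round(2),"F",np.mean(F,0).round(2),"T",np.mean(T,0).round(3),"w %.1f"%s["width"])
E
python3 r.py
```

```text
11.88 [ 500.07 -199.58   82.79] F [ 0.38  0.23 -1.61] T [0.016 0.066 0.004] w 34.2
```

Request:
drive_tool(motion=[{"fingers":0,"linear":[0,0,-0.0015],"twist":0},{"fingers":0,"linear":[0,0,0],"twist":0},{"fingers":0,"linear":[0,0,0],"twist":0}])

```text
clock: 12.18
eef_pos: [500.2, -199.6, 84.5]
tool_rot: [-3.142, 0.0, -3.074]
force: [0.6, -0.0, -1.4]
width: 34.5
gripper_force: 60.5
```

```bash
python3 r.py
```

```text
12.43 [ 500.09 -199.58   84.31] F [-0.06 -0.33 -1.56] T [0.001 0.084 0.031] w 34.4
```

Request:
drive_tool(motion=[{"fingers":0,"linear":[0,0,-0.0015],"twist":0},{"fingers":0,"linear":[0,0,0],"twist":0},{"fingers":0,"linear":[0,0,0],"twist":0}])

```text
clock: 12.73
eef_pos: [500.2, -199.6, 85.9]
tool_rot: [-3.142, 0.0, -3.074]
force: [-0.0, 0.2, -2.6]
width: 33.8
gripper_force: 60.5
```

```bash
python3 r.py
```

```text
12.98 [ 500.08 -199.58   85.82] F [-0.02 -0.33 -1.57] T [-0.008  0.092  0.021] w 34.1
```

Request:
drive_tool(motion=[{"fingers":0,"linear":[0,0,-0.0015],"twist":0},{"fingers":0,"linear":[0,0,0],"twist":0},{"fingers":0,"linear":[0,0,0],"twist":0}])

```text
clock: 13.28
eef_pos: [500.2, -199.6, 87.5]
tool_rot: [-3.142, 0.0, -3.074]
force: [-0.2, 0.4, -1.5]
width: 34.2
gripper_force: 60.5
```

```bash
python3 r.py
```

```text
13.53 [ 500.07 -199.57   87.29] F [ 0.11  0.29 -1.11] T [-0.015  0.063 -0.006] w 34.5
```

Request:
drive_tool(motion=[{"fingers":0,"linear":[0,0,-0.0015],"twist":0},{"fingers":0,"linear":[0,0,0],"twist":0},{"fingers":0,"linear":[0,0,0],"twist":0}])

```text
clock: 13.83
eef_pos: [500.2, -199.6, 88.9]
tool_rot: [-3.142, 0.0, -3.074]
force: [0.1, -0.1, -1.8]
width: 34.4
gripper_force: 60.5
```

```bash
python3 r.py
```

```text
14.08 [ 500.08 -199.59   88.8 ] F [ 0.32 -0.1  -1.48] T [0.012 0.082 0.014] w 34.2
```

Request:
drive_tool(motion=[{"fingers":0,"linear":[0,0,-0.0015],"twist":0},{"fingers":0,"linear":[0,0,0],"twist":0},{"fingers":0,"linear":[0,0,0],"twist":0}])

```text
clock: 14.38
eef_pos: [500.2, -199.6, 90.4]
tool_rot: [-3.142, 0.0, -3.074]
force: [-0.2, 0.8, -2.4]
width: 34.1
gripper_force: 60.5
```

```bash
python3 r.py
```

```text
14.63 [ 500.06 -199.6    90.31] F [-0.08 -0.04 -1.55] T [-0.017  0.094 -0.011] w 34.2
```

Request:
drive_tool(motion=[{"fingers":0,"linear":[0,0,-0.0015],"twist":0},{"fingers":0,"linear":[0,0,0],"twist":0},{"fingers":0,"linear":[0,0,0],"twist":0}])

```text
clock: 14.93
eef_pos: [499.9, -199.6, 91.8]
tool_rot: [3.142, -0.0, -3.074]
force: [0.2, -0.0, -1.6]
width: 34.3
gripper_force: 60.4
```

```bash
python3 r.py
```

```text
15.18 [ 499.96 -199.58   91.76] F [-0.72  0.13 -2.12] T [-0.013  0.174  0.001] w 34.3
```

```bash
python3 r.py
```

```text
15.48 [ 499.97 -199.6    91.77] F [-0.45  0.17 -2.37] T [-0.     0.221  0.014] w 34.5
```

Request:
drive_tool(motion=[{"fingers":0,"linear":[0,0,0.0007],"twist":0},{"fingers":0,"linear":[0,0,0],"twist":0},{"fingers":0,"linear":[0,0,0],"twist":0}])

```text
clock: 15.78
eef_pos: [500.4, -199.6, 91.2]
tool_rot: [-3.142, 0.001, -3.074]
force: [-0.1, -0.5, -2.2]
width: 34.1
gripper_force: 60.4
```

```bash
python3 r.py;python3 r.py
```

```text
16.03 [ 500.2  -199.58   91.18] F [-0.08  0.08 -1.76] T [-0.011  0.072 -0.003] w 34.2
16.33 [ 500.1  -199.57   91.13] F [-0.22  0.2  -1.47] T [-0.003  0.076 -0.006] w 33.9
```

Request:
drive_tool(motion=[{"fingers":0,"linear":[0,0,0.0038],"twist":0},{"fingers":0,"linear":[0,0,0.005],"twist":0},{"fingers":0,"linear":[0,0,0.003],"twist":0},{"fingers":0,"linear":[0,0,0.002],"twist":0},{"fingers":0,"linear":[0,0,0],"twist":0}])

```text
clock: 16.8
eef_pos: [499.7, -199.5, 76.6]
tool_rot: [3.141, -0.001, -3.074]
force: [0.0, -0.2, -1.4]
width: 34.4
gripper_force: 60.5
```

```bash
python3 r.py
```

```text
17.05 [ 500.25 -199.57   77.47] F [ 0.09 -0.53 -1.44] T [-0.     0.081  0.007] w 34.1
```

Request:
drive_tool(motion=[{"fingers":0,"linear":[0,0,0.0015],"twist":0},{"fingers":0,"linear":[0,0,0],"twist":0},{"fingers":0,"linear":[0,0,0],"twist":0}])

```text
clock: 17.35
eef_pos: [500.0, -199.6, 75.8]
tool_rot: [-3.142, -0.0, -3.074]
force: [0.2, -0.1, -2.4]
width: 34.0
gripper_force: 60.5
```

```bash
python3 r.py
```

```text
17.60 [ 500.09 -199.57   75.82] F [ 0.34  0.18 -1.8 ] T [-0.005  0.097 -0.001] w 34.4
```

Request:
drive_tool(motion=[{"fingers":0,"linear":[0,0,0.0007],"twist":0},{"fingers":0,"linear":[0,0,0],"twist":0},{"fingers":0,"linear":[0,0,0],"twist":0}])

```text
clock: 17.9
eef_pos: [500.0, -199.6, 75.1]
tool_rot: [3.142, -0.0, -3.074]
force: [0.7, -0.4, -1.3]
width: 34.3
gripper_force: 60.5
```

```bash
python3 r.py
```

```text
18.15 [ 500.1  -199.55   75.13] F [ 0.55 -0.2  -1.4 ] T [-0.008  0.068  0.005] w 34.2
```

Request:
drive_tool(motion=[{"fingers":0,"linear":[0,0,0.0007],"twist":0},{"fingers":0,"linear":[0,0,0],"twist":0},{"fingers":0,"linear":[0,0,0],"twist":0}])

```text
clock: 18.45
eef_pos: [500.0, -199.6, 74.4]
tool_rot: [3.142, -0.0, -3.074]
force: [-0.7, 0.5, -1.3]
width: 34.5
gripper_force: 60.5
```

```bash
python3 r.py
```

```text
18.70 [ 500.14 -199.55   74.43] F [-0.22  0.19 -1.47] T [0.002 0.073 0.013] w 34.0
```

Request:
drive_tool(motion=[{"fingers":0,"linear":[0,0,0.0007],"twist":0},{"fingers":0,"linear":[0,0,0],"twist":0},{"fingers":0,"linear":[0,0,0],"twist":0}])

```text
clock: 19.0
eef_pos: [500.0, -199.6, 73.7]
tool_rot: [3.142, -0.0, -3.074]
force: [-0.8, -0.9, -1.3]
width: 34.3
gripper_force: 60.5
```

```bash
python3 r.py
```

```text
19.25 [ 500.08 -199.57   73.73] F [-0.1   0.24 -1.24] T [0.    0.071 0.028] w 34.4
```

Request:
drive_tool(motion=[{"fingers":0,"linear":[0,0,0.0007],"twist":0},{"fingers":0,"linear":[0,0,0],"twist":0},{"fingers":0,"linear":[0,0,0],"twist":0}])

```text
clock: 19.55
eef_pos: [500.2, -199.6, 73.1]
tool_rot: [-3.142, 0.0, -3.074]
force: [0.5, 0.5, -0.3]
width: 34.3
gripper_force: 60.6
```

```bash
python3 r.py
```

```text
19.80 [ 500.2  -199.57   73.09] F [ 0.19 -0.24 -0.17] T [-0.017  0.033  0.001] w 34.0
```

Nose contact is at TCP z ≈ 91.45 and platform contact at ≈ 73.3, so the gap is about 18.2 mm. Releasing and backing up.

Request:
drive_tool(motion=[{"fingers":0,"linear":[0,0,0.0002],"twist":0},{"fingers":0.5,"linear":[0,0,0],"twist":0},{"fingers":0.7,"linear":[0,0,0],"twist":0},{"fingers":1,"linear":[0,0,0],"twist":0},{"fingers":1,"linear":[0,0,0],"twist":0}])

```text
clock: 20.27
eef_pos: [500.2, -199.6, 72.9]
tool_rot: [3.142, 0.0, -3.074]
force: [-0.3, -0.5, 0.2]
width: 76.8
gripper_force: 0.0
```

Request:
drive_tool(motion=[{"fingers":1,"linear":[0,0,0],"twist":0},{"fingers":1,"linear":[0,0,-0.01],"twist":0},{"fingers":1,"linear":[0,0,-0.03],"twist":0},{"fingers":1,"linear":[0.03,0,-0.02],"twist":0},{"fingers":1,"linear":[0.03,0,0],"twist":0}])

```text
clock: 20.68
eef_pos: [443.7, -203.0, 136.6]
tool_rot: [-3.14, 0.008, -3.073]
force: [-0.4, -0.6, 0.3]
width: 85.3
gripper_force: 0.0
```

Run:
```python
from ef import *
s=go(430,-300,150)
for n,f in(("scene","c6"),("side","s6")): snap(n,f)
g=cv2.cvtColor(cv2.imread("pics/s6.png"),6).astype(int)
for r in(170,174,177): print(r,g[r,298:322])
for u in(306,310,314,320): print("col",u,g[172:192,u])
g=cv2.cvtColor(cv2.imread("pics/c6.png"),6).astype(int)
for r in(262,266,269): print(r,g[r,220:250])
for u in(230,233,236,239): print("col",u,g[262:284,u])
for P in((584.3,-193.5,.067),):
  for z in(85,100,120):
    print(z,"side",*[proj("side",W(P,(a,b,z))).round(1) for a,b in((18,18),(-18,18),(-18,-18))],"scene",*[proj("scene",W(P,(a,b,z))).round(1) for a,b in((18,18),(18,-18),(-18,-18))])
o=np.hstack([cv2.resize(cv2.imread(f"pics/{f}.png")[y:y+100,x:x+66],None,fx=6,fy=6,interpolation=2) for f,x,y in(("c6",200,205),("s6",275,110))]); cv2.imwrite("pics/m6.png",o)
```

```text
t 20.68 pos [ 443.7 -203.   136.6] rot [-3.14  0.01 -3.07] F [-0.36 -0.64  0.29] w 85.3 g 0 q [ 0.95  0.69 -0.89  2.05  0.79  0.77  1.21]
tool shift [ 0.02 -0.1  -0.01]
170 [240 245 243 247 244 110  20  15  13  18  24  21  18  22  24  17   2  15
  50 147 202 181 212 192]
174 [245 244 244 247 245  80   9  19  17  13  10  21  18  18  19   9  17  28
 135 255 245 246 243 229]
177 [245 246 246 249 250  76  10  19  18  10  15  22  11  20  14  18  30 151
 255 255 255 255 255 255]
col 306 [ 16  13  17  19  16  18  15  16  43 118 172 169 153 136 136 135 134 139
 134 115]
col 310 [ 16   9  18  19  20  11  14  10  18  52 129 168 169 150 137 132 135 133
 137 134]
col 314 [ 10  14  17   8  14  30  38  50 124 175 222 227 173 163 152 218 248 248
 246 227]
col 320 [206 227 243 253 255 255 255 255 255 255 255 255 255 184 161 156 219 249
 248 248]
262 [199 198 200 198 200 205 104  43  43  50  44  46  44  36  47  42  45  51
  45  51  45  43  43  40  99 100  96  94 152 166]
266 [157 164 187 203 202 202 201  98  36  45  41  44  47  42  42  52  47  48
  44  39  37  35  50 153 109 165 169 168 165 167]
269 [166 169 167 162 151 135 149 125 122  84  42  40  47  39  37  41  47  40
  41  41  45 169 120 136 165 168 167 167 164 165]
col 230 [ 44  42  47  44  41  45  38  42 105 129 152 162 164 166 168 169 167 167
 117 122 127 156]
col 233 [ 36  48  50  43  42  43  44  39  40  59 126 148 165 164 164 165 166 167
 169 137  89 125]
col 236 [ 45  47  50  41  47  44  40  47  37  43  39 139 146 162 165 166 163 166
 166 167 155 111]
col 239 [ 51  49  40  36  39  37  42  41  28  45 158 150 112 116 159 166 164 163
 165 171 166 167]
85 side [302.6 180.3] [314.1 182.5] [316.8 174.4] scene [245.1 263.4] [239.1 273.5] [228.2 268.5]
100 side [302.7 176.8] [314.4 179.1] [317.1 170.9] scene [244.7 261.1] [238.7 271.3] [227.7 266.3]
120 side [302.9 172.1] [314.7 174.4] [317.4 166.2] scene [244.2 258. ] [238.1 268.3] [227.  263.3]
```

Request:
drive_tool(motion=[{"fingers":1,"linear":[0.007,-0.033,-0.005],"twist":0},{"fingers":1,"linear":[0.007,-0.033,-0.005],"twist":0},{"fingers":1,"linear":[0.006,-0.034,-0.003],"twist":0},{"fingers":1,"linear":[0,0,0],"twist":0.12},{"fingers":1,"linear":[0,0,0],"twist":0.12}])

```text
clock: 21.2
eef_pos: [426.5, -307.6, 146.0]
tool_rot: [3.142, 0.001, 2.958]
force: [-0.4, 0.4, 0.8]
width: 85.6
gripper_force: 0.0
```

Request:
drive_tool(motion=[{"fingers":1,"linear":[0,0,0],"twist":0.12},{"fingers":1,"linear":[0,0,0],"twist":0.12},{"fingers":1,"linear":[0,0,0],"twist":0.12},{"fingers":1,"linear":[0,0,0],"twist":0.12},{"fingers":1,"linear":[0,0,0],"twist":0.12}])

```text
clock: 21.62
eef_pos: [427.5, -304.7, 146.3]
tool_rot: [3.141, 0.001, 2.363]
force: [0.2, 0.1, 0.8]
width: 85.4
gripper_force: 0.0
```

Request:
drive_tool(motion=[{"fingers":1,"linear":[0,0,0],"twist":0.12},{"fingers":1,"linear":[0,0,0],"twist":0.12},{"fingers":1,"linear":[0,0,0],"twist":0.12},{"fingers":1,"linear":[0,0,0],"twist":0.12},{"fingers":1,"linear":[0,0,0],"twist":0.12}])

```text
clock: 22.03
eef_pos: [427.5, -304.5, 146.3]
tool_rot: [3.141, -0.0, 1.763]
force: [-0.2, 1.2, -0.8]
width: 85.5
gripper_force: 0.0
```

Request:
drive_tool(motion=[{"fingers":1,"linear":[0,0,0],"twist":0.12},{"fingers":1,"linear":[0,0,0],"twist":0.12},{"fingers":1,"linear":[0,0,0],"twist":0.12},{"fingers":1,"linear":[0,0,0],"twist":0.12},{"fingers":1,"linear":[0,0,0],"twist":0.12}])

```text
clock: 22.45
eef_pos: [427.6, -304.5, 146.3]
tool_rot: [3.141, -0.001, 1.163]
force: [0.0, 0.1, -0.9]
width: 85.5
gripper_force: 0.0
```

Request:
drive_tool(motion=[{"fingers":1,"linear":[0,0,0],"twist":0.12},{"fingers":1,"linear":[0,0,0],"twist":0.05},{"fingers":1,"linear":[0,0,0],"twist":0}])

```text
clock: 22.7
eef_pos: [427.7, -304.4, 146.3]
tool_rot: [3.141, -0.0, 0.998]
force: [-0.2, 0.0, -0.1]
width: 85.2
gripper_force: 0.0
```

Run:
```python
from ef import *
go(591.7,-303.2,150)
c=snap("wrist","w7")
# knob in scene image: station pose-based check
for P in((584.3,-193.5,.067),): k=W(P,(0,-110,84)); print(k,"wrist proj",proj(0,k,c),"scene",proj("scene",k))
```

```text
t 22.70 pos [ 427.7 -304.4  146.3] rot [ 3.14 -0.    1.  ] F [-0.24  0.04 -0.06] w 85.2 g 0 q [ 0.77  0.58 -0.31  1.94  0.28  0.65 -0.28]
tool shift [ 0.09  0.14 -0.  ]
[ 591.66 -303.25   84.  ] wrist proj [540.73  76.42] scene [217.71 298.12]
```

Request:
drive_tool(motion=[{"fingers":1,"linear":[0.0179,0.0274,0],"twist":0},{"fingers":1,"linear":[0.0179,0.0274,0],"twist":0},{"fingers":1,"linear":[0.0179,0.0274,0],"twist":0},{"fingers":1,"linear":[0.0179,0.0274,0],"twist":0},{"fingers":1,"linear":[0.018,0.0274,0],"twist":0}])

```text
clock: 23.17
eef_pos: [592.3, -303.3, 146.0]
tool_rot: [-3.141, -0.001, 1.001]
force: [0.2, -0.4, 0.1]
width: 85.3
gripper_force: 0.0
```

Request:
drive_tool(motion=[{"fingers":1,"linear":[0,0,0],"twist":0},{"fingers":1,"linear":[0,0,0],"twist":0}])

```text
clock: 23.33
eef_pos: [592.5, -302.1, 145.4]
tool_rot: [3.142, -0.002, 1.003]
force: [0.2, 0.4, -0.6]
width: 85.3
gripper_force: 0.0
```

Run:
```python
from ef import *
s=go(591.7,-303.2,58)
c=snap("wrist","w8"); k=np.array([591.7,-303.2,84]); uv=proj(0,k,c); r=np.hypot(*(proj(0,k+[0,20,0],c)-uv)); print(uv,r)
g=cv2.medianBlur(cv2.cvtColor(c["color"],6),3)
h=cv2.HoughCircles(g,cv2.HOUGH_GRADIENT,1,15,param1=100,param2=14,minRadius=int(r*.85),maxRadius=int(r*1.15))
if h is not None:
  for q in h[0]:
    if np.hypot(*(q[:2]-uv))<40: print(q,onz(0,q[:2],84,c))
x,y=map(int,uv-90); x=max(x,0);y=max(y,0); cv2.imwrite("pics/w8c.png",cv2.resize(c["color"][y:y+180,x:x+180],None,fx=3,fy=3)); print(x,y)
```

```text
t 23.33 pos [ 592.5 -302.1  145.4] rot [ 3.14 -0.    1.  ] F [ 0.24  0.39 -0.57] w 85.3 g 0 q [ 0.6   0.76 -0.3   1.55  0.26  0.88 -0.36]
tool shift [-0.   -0.    0.09]
[278.82 239.59] 32.75433297578624
[280.5 240.5  34.2] [ 592.24 -304.23   84.  ]
188 149
```

Request:
drive_tool(motion=[{"fingers":1,"linear":[-0.0018,0.0006,0.03],"twist":0},{"fingers":1,"linear":[0,0,0.03],"twist":0},{"fingers":1,"linear":[0,0,0.0275],"twist":0},{"fingers":0.6,"linear":[0,0,0],"twist":0},{"fingers":0.3,"linear":[0,0,0],"twist":0}])

```text
clock: 23.8
eef_pos: [587.9, -305.5, 57.4]
tool_rot: [-3.138, 0.001, 0.998]
force: [0.7, -0.4, -0.2]
width: 64.2
gripper_force: 0.0
```

Request:
drive_tool(motion=[{"fingers":0,"linear":[0,0,0],"twist":0},{"fingers":0,"linear":[0,0,0],"twist":0},{"fingers":0,"linear":[0,0,0],"twist":0},{"fingers":0,"linear":[0,0,0],"twist":0},{"fingers":0,"linear":[0,0,0],"twist":0}])

```text
clock: 24.22
eef_pos: [591.6, -306.3, 61.0]
tool_rot: [3.138, -0.0, 0.999]
force: [-1.6, -0.3, 8.0]
width: 38.0
gripper_force: 60.2
```

```bash
python3 -c "
from h import *
st()"
```

```text
t 24.22 pos [ 591.6 -306.3   61. ] rot [ 3.138 -0.     0.999] F [-1.6  -0.34  8.02] w 38.0 g 60 q [ 0.59  0.86 -0.26  1.59  0.3   0.72 -0.39]
```

Request:
drive_tool(motion=[{"fingers":0,"linear":[0,0,0],"twist":0.06},{"fingers":0,"linear":[0,0,0],"twist":0.1},{"fingers":0,"linear":[0,0,0],"twist":0.1},{"fingers":0,"linear":[0,0,0],"twist":0.1},{"fingers":0,"linear":[0,0,0],"twist":0.1}])

```text
clock: 24.63
eef_pos: [590.4, -305.2, 61.0]
tool_rot: [3.141, -0.001, 0.535]
force: [-4.9, 2.1, 9.7]
width: 38.2
gripper_force: 60.9
```

Request:
drive_tool(motion=[{"fingers":0,"linear":[0,0,0],"twist":0.1},{"fingers":0,"linear":[0,0,0],"twist":0.1},{"fingers":0,"linear":[0,0,0],"twist":0.1},{"fingers":0,"linear":[0,0,0],"twist":0.1},{"fingers":0,"linear":[0,0,0],"twist":0.1}])

```text
clock: 25.05
eef_pos: [589.9, -303.4, 61.0]
tool_rot: [-3.139, 0.001, 0.036]
force: [-5.9, 6.2, 12.8]
width: 37.8
gripper_force: 61.2
```

Request:
drive_tool(motion=[{"fingers":0,"linear":[0,0,0],"twist":0.1},{"fingers":0,"linear":[0,0,0],"twist":0.1},{"fingers":0,"linear":[0,0,0],"twist":0.1},{"fingers":0,"linear":[0,0,0],"twist":0.1},{"fingers":0,"linear":[0,0,0],"twist":0.1}])

```text
clock: 25.47
eef_pos: [590.2, -301.6, 61.0]
tool_rot: [-3.137, 0.003, -0.463]
force: [-4.9, 7.9, 14.7]
width: 38.4
gripper_force: 61.3
```

Request:
drive_tool(motion=[{"fingers":0,"linear":[0,0,0],"twist":0.1},{"fingers":0,"linear":[0,0,0],"twist":0.1},{"fingers":0,"linear":[0,0,0],"twist":0.1},{"fingers":0,"linear":[0,0,0],"twist":0.1},{"fingers":0,"linear":[0,0,0],"twist":0.1}])

```text
clock: 25.88
eef_pos: [591.4, -300.2, 61.0]
tool_rot: [-3.137, 0.005, -0.962]
force: [-3.1, 9.1, 14.6]
width: 38.3
gripper_force: 61.3
```

Request:
drive_tool(motion=[{"fingers":0,"linear":[0,0,0],"twist":0},{"fingers":0,"linear":[0,0,0],"twist":0},{"fingers":0,"linear":[0,0,0],"twist":0}])

```text
clock: 26.13
eef_pos: [591.4, -300.2, 61.0]
tool_rot: [-3.137, 0.005, -0.959]
force: [-2.9, 9.4, 14.6]
width: 38.5
gripper_force: 61.3
```

Run:
```python
from ef import *
st(); snap("scene","c9"); snap("side","s9")
def pcol(f): 
    return cv2.cvtColor(cv2.imread(f"pics/{f}.png"),6).astype(float)
# vertical motion of the carrier between release (6) and now (9), by phase of a patch
for n,a,b,x,y,w,h in(("scene","c6","c9",226,262,20,16),("side","s6","s9",296,170,28,18)):
    A=pcol(a);B=pcol(b); t=A[y:y+h,x:x+w]; S=B[y-14:y+h+6,x-6:x+w+6]
    r=cv2.matchTemplate(S.astype(np.float32),t.astype(np.float32),cv2.TM_CCOEFF_NORMED); i=np.unravel_index(r.argmax(),r.shape); v=r[:,i[1]]
    d=0
    if 0<i[0]<len(v)-1: d=(v[i[0]-1]-v[i[0]+1])/(2*(v[i[0]-1]-2*v[i[0]]+v[i[0]+1]))
    P=(584.3,-193.5); print(n,"shift px",i[1]-6,i[0]-14+d,"score",r.max(),"px per mm",(proj(n,(*P,110))-proj(n,(*P,100)))/10)
```

```text
t 26.13 pos [ 591.4 -300.2   61. ] rot [-3.14  0.01 -0.96] F [-2.87  9.37 14.64] w 38.5 g 61 q [ 0.28  0.87  0.26  1.61 -0.31  0.71 -1.84]
scene shift px 0 -1.7588081508874893 score 0.92112595 px per mm [-0.03 -0.15]
side shift px 0 -1.925734043121338 score 0.8813661 px per mm [ 0.01 -0.23]
```

Request:
drive_tool(motion=[{"fingers":0.7,"linear":[0,0,0],"twist":0},{"fingers":1,"linear":[0,0,0],"twist":0},{"fingers":1,"linear":[0,0,0],"twist":0},{"fingers":1,"linear":[0,0,0],"twist":0},{"fingers":1,"linear":[0,0,0],"twist":0}])

```text
clock: 26.65
eef_pos: [590.2, -305.9, 58.4]
tool_rot: [3.141, -0.0, -0.962]
force: [0.4, 0.2, 0.7]
width: 85.3
gripper_force: 0.0
```

```bash
cat > mk.py <<'E'
from ef import *
def mark(f,k0):
    c=dict(np.load(f"{f}.npz")); g=cv2.cvtColor(c["color"],6).astype(float)
    uv=proj(0,k0,c); r=np.hypot(*(proj(0,k0+[0,20,0],c)-uv))
    h=cv2.HoughCircles(cv2.medianBlur(g.astype(np.uint8),3),cv2.HOUGH_GRADIENT,1,15,param1=100,param2=14,minRadius=int(r*.85),maxRadius=int(r*1.15))
    q=[q for q in (h[0] if h is not None else []) if np.hypot(*(q[:2]-uv))<25]
    k=onz(0,q[0][:2],84,c) if q else k0
    a=np.radians(np.arange(0,360,2)); rr=np.arange(5,17,1.)
    P=np.array([[g_ for g_ in (mc(g,[[p[1]],[p[0]]],order=1)[0] for p in (proj(0,k+[R*np.cos(t),R*np.sin(t),0],c) for R in rr))] for t in a])
    m=P.mean(1); o=np.argsort(m)[:8]; print(f,"k",k.round(1),"median",np.median(m).round(0),"darkest deg",sorted((2*o).tolist()),m[o].round(0), "brightest",sorted((2*np.argsort(m)[-6:]).tolist()),m.max().round(0))
    return c,k
E
python3 - <<'E'
from mk import *
from h import *
st(); snap("wrist","w10")
k=np.array([591.9,-303.7,84])
for f in("w8","w10"):
    c,_=mark(f,k); u=proj(0,k,c).astype(int); s=60 if f=="w8" else 90
    globals()[f]=cv2.resize(c["color"][max(u[1]-s,0):u[1]+s,max(u[0]-s,0):u[0]+s],(390,390))
cv2.imwrite("pics/mk.png",np.hstack([w8,w10]))
E
```

```text
t 26.65 pos [ 590.2 -305.9   58.4] rot [ 3.14 -0.   -0.96] F [0.42 0.25 0.74] w 85.3 g 0 q [ 0.29  0.87  0.26  1.61 -0.31  0.71 -1.84]
w8 k [ 592.2 -304.2   84. ] median 226.0 darkest deg [0, 2, 4, 6, 8, 10, 356, 358] [113. 113. 117. 117. 117. 125. 129. 148.] brightest [332, 334, 336, 338, 340, 342] 230.0
w10 k [ 594.9 -306.    84. ] median 106.0 darkest deg [214, 216, 218, 220, 222, 224, 226, 228] [73. 76. 77. 79. 80. 80. 81. 82.] brightest [262, 266, 268, 296, 298, 302] 161.0
```

Run:
```python
from ef import *
for f,k in(("w8",np.array([592.2,-304.2,84])),("w10",np.array([592.2,-304.2,84]))):
    c=dict(np.load(f"{f}.npz")); g=cv2.cvtColor(c["color"],6).astype(float)
    for R in(6,10,14):
        v=[]
        for t in np.radians(np.arange(0,360,10)):
            p=proj(0,k+[R*np.cos(t),R*np.sin(t),0],c); v.append(int(mc(g,[[p[1]],[p[0]]],order=1)[0]))
        print(f,R,v)
```

```text
w8 6 [116, 113, 173, 227, 229, 229, 229, 227, 224, 225, 229, 229, 228, 228, 227, 227, 227, 227, 227, 227, 226, 227, 227, 228, 228, 230, 227, 225, 226, 228, 228, 229, 227, 225, 229, 171]
w8 10 [117, 136, 234, 233, 230, 228, 226, 229, 226, 226, 230, 228, 228, 228, 226, 227, 228, 228, 229, 228, 228, 226, 228, 226, 226, 228, 227, 223, 228, 228, 225, 229, 230, 232, 232, 211]
w8 14 [117, 232, 117, 120, 122, 123, 125, 122, 123, 124, 125, 124, 177, 230, 224, 222, 224, 226, 226, 226, 223, 221, 228, 226, 227, 226, 229, 223, 228, 225, 230, 230, 227, 228, 227, 231]
w10 6 [105, 109, 105, 106, 104, 107, 104, 105, 105, 105, 105, 106, 107, 106, 103, 104, 106, 107, 106, 105, 105, 108, 93, 58, 59, 52, 106, 108, 106, 108, 103, 106, 106, 106, 103, 104]
w10 10 [106, 105, 106, 106, 106, 104, 104, 105, 104, 107, 105, 106, 105, 107, 105, 102, 105, 106, 105, 107, 110, 108, 107, 96, 59, 62, 106, 107, 108, 107, 107, 104, 105, 104, 102, 103]
w10 14 [106, 106, 103, 108, 105, 101, 100, 100, 102, 105, 106, 104, 105, 105, 108, 103, 106, 107, 108, 108, 108, 106, 108, 109, 95, 169, 197, 195, 192, 194, 200, 197, 100, 104, 104, 108]
```

```bash
cat > ml.py <<'E'
from ef import *
def ml(f,thr,k=np.array([592.2,-304.2,84]),R=19):
    c=dict(np.load(f"{f}.npz")); g=cv2.cvtColor(c["color"],6)
    n=161; xs=np.linspace(-R,R,n); X,Y=np.meshgrid(xs,xs)
    Q=(c["K"]@(c["R"]@np.stack([k[0]+X.ravel(),k[1]+Y.ravel(),0*X.ravel()+84])+c["t"][:,None])); 
    I=cv2.remap(g,(Q[0]/Q[2]).reshape(n,n).astype(np.float32),(Q[1]/Q[2]).reshape(n,n).astype(np.float32),1)
    m=(abs(I.astype(float)-thr)<18).astype(np.uint8)
    N,L,S,Ce=cv2.connectedComponentsWithStats(m)
    for i in range(1,N):
        if S[i,4]<150: continue
        yy,xx=np.where(L==i); p=np.c_[xs[xx],xs[yy]].astype(np.float32); (cx,cy),(w,h),a=cv2.minAreaRect(p)
        u,s,vt=np.linalg.svd(p-p.mean(0),full_matrices=False); d=vt[0]
        print(f,"area",S[i,4],"c %.1f %.1f"%(cx,cy),"size %.1f %.1f"%(w,h),"dir deg %.1f"%(np.degrees(np.arctan2(d[1],d[0]))%180))
    cv2.imwrite(f"pics/{f}_top.png",cv2.resize(I[::-1],(390,390)))
E
python3 - <<'E'
from ml import *
ml("w8",116); ml("w10",58)
E
```

```text
w8 area 5317 c 1.4 8.9 size 20.2 35.1 dir deg 155.3
w10 area 214 c 18.0 -16.1 size 2.5 6.2 dir deg 106.1
w10 area 725 c -3.5 -6.0 size 13.1 3.3 dir deg 64.0
```

Run:
```python
from ml import *
for dx,dy,R in((4,-4,7.5),(5,-3,6.5),(6,-1,6)): ml("w8",116,np.array([592.2+dx,-304.2+dy,84]),R)
c=dict(np.load("w8.npz")); g=cv2.cvtColor(c["color"],6).astype(float)
for x in(0,2,4,6,8,10,12): print(x,[int(mc(g,[[p[1]],[p[0]]],order=1)[0]) for p in (proj(0,np.array([592.2+x,-304.2+y,84]),c) for y in np.arange(-6,8,.5))])
```

```text
w8 area 2493 c 3.1 4.5 size 2.8 9.0 dir deg 177.2
w8 area 3310 c 2.1 3.6 size 2.7 9.0 dir deg 177.1
w8 area 4105 c 1.4 1.6 size 2.7 9.4 dir deg 177.1
0 [225, 225, 225, 225, 225, 224, 224, 225, 225, 225, 225, 225, 225, 225, 225, 225, 225, 225, 226, 226, 226, 226, 225, 225, 225, 226, 226, 227]
2 [228, 228, 228, 228, 228, 228, 229, 229, 230, 227, 224, 205, 200, 201, 206, 213, 209, 231, 229, 229, 228, 229, 228, 227, 227, 227, 227, 226]
4 [228, 228, 228, 228, 228, 228, 228, 230, 229, 213, 165, 129, 118, 116, 112, 104, 159, 221, 231, 230, 229, 229, 229, 230, 229, 230, 230, 229]
6 [228, 228, 228, 228, 228, 227, 227, 228, 230, 211, 166, 122, 116, 116, 115, 127, 171, 221, 228, 229, 228, 227, 227, 226, 226, 226, 226, 227]
8 [231, 232, 231, 231, 231, 232, 233, 233, 233, 210, 150, 123, 116, 115, 114, 121, 171, 217, 233, 231, 231, 230, 231, 230, 230, 230, 231, 232]
10 [229, 229, 229, 229, 230, 230, 231, 232, 225, 191, 139, 116, 117, 116, 112, 108, 186, 227, 235, 233, 233, 233, 233, 234, 234, 237, 233, 233]
12 [227, 228, 228, 228, 228, 228, 229, 231, 227, 173, 131, 116, 118, 117, 111, 130, 191, 231, 231, 230, 228, 219, 233, 221, 165, 129, 119, 121]
```

Request:
drive_tool(motion=[{"fingers":1,"linear":[-0.0006,-0.0026,0],"twist":0},{"fingers":1,"linear":[0,0,0],"twist":-0.12},{"fingers":1,"linear":[0,0,0],"twist":-0.12},{"fingers":1,"linear":[0,0,0],"twist":-0.12},{"fingers":1,"linear":[0,0,0],"twist":-0.12}])

```text
clock: 27.12
eef_pos: [592.1, -303.3, 58.2]
tool_rot: [3.141, 0.0, -0.475]
force: [-0.6, 0.0, 0.2]
width: 85.6
gripper_force: 0.0
```

Request:
drive_tool(motion=[{"fingers":1,"linear":[0,0,0],"twist":-0.12},{"fingers":1,"linear":[0,0,0],"twist":-0.12},{"fingers":1,"linear":[0,0,0],"twist":-0.12},{"fingers":1,"linear":[0,0,0],"twist":-0.12},{"fingers":1,"linear":[0,0,0],"twist":-0.12}])

```text
clock: 27.53
eef_pos: [592.1, -303.5, 58.2]
tool_rot: [3.142, 0.0, 0.124]
force: [0.0, 0.7, 0.1]
width: 85.7
gripper_force: 0.0
```

Request:
drive_tool(motion=[{"fingers":1,"linear":[0,0,0],"twist":-0.12},{"fingers":1,"linear":[0,0,0],"twist":-0.12},{"fingers":1,"linear":[0,0,0],"twist":-0.12},{"fingers":1,"linear":[0,0,0],"twist":-0.12},{"fingers":1,"linear":[0,0,0],"twist":-0.12}])

```text
clock: 27.95
eef_pos: [592.0, -303.5, 58.2]
tool_rot: [3.142, 0.0, 0.724]
force: [-0.1, 0.2, -0.2]
width: 85.8
gripper_force: 0.0
```

Request:
drive_tool(motion=[{"fingers":1,"linear":[0,0,0],"twist":-0.12},{"fingers":1,"linear":[0,0,0],"twist":-0.12},{"fingers":1,"linear":[0,0,0],"twist":0},{"fingers":0.6,"linear":[0,0,0],"twist":0},{"fingers":0.3,"linear":[0,0,0],"twist":0}])

```text
clock: 28.37
eef_pos: [591.9, -303.5, 58.2]
tool_rot: [-3.141, 0.0, 0.956]
force: [-0.8, 0.2, -0.6]
width: 63.8
gripper_force: 0.0
```

Request:
drive_tool(motion=[{"fingers":0,"linear":[0,0,0],"twist":0},{"fingers":0,"linear":[0,0,0],"twist":0},{"fingers":0,"linear":[0,0,0],"twist":0},{"fingers":0,"linear":[0,0,0],"twist":0},{"fingers":0,"linear":[0,0,0],"twist":0}])

```text
clock: 28.78
eef_pos: [593.0, -304.0, 59.0]
tool_rot: [3.139, -0.0, 0.958]
force: [2.2, -2.2, 2.4]
width: 38.2
gripper_force: 60.3
```

Request:
drive_tool(motion=[{"fingers":0,"linear":[0,0,0],"twist":0.03},{"fingers":0,"linear":[0,0,0],"twist":0.1},{"fingers":0,"linear":[0,0,0],"twist":0.1},{"fingers":0,"linear":[0,0,0],"twist":0.1},{"fingers":0,"linear":[0,0,0],"twist":0.1}])

```text
clock: 29.2
eef_pos: [592.7, -303.6, 58.9]
tool_rot: [3.14, -0.001, 0.523]
force: [1.4, 0.1, 2.6]
width: 38.2
gripper_force: 60.5
```

Request:
drive_tool(motion=[{"fingers":0,"linear":[0,0,0],"twist":0.1},{"fingers":0,"linear":[0,0,0],"twist":0.1},{"fingers":0,"linear":[0,0,0],"twist":0.1},{"fingers":0,"linear":[0,0,0],"twist":0.1},{"fingers":0,"linear":[0,0,0],"twist":0.1}])

```text
clock: 29.62
eef_pos: [592.5, -303.2, 58.9]
tool_rot: [3.141, -0.001, 0.023]
force: [0.4, 0.1, 3.7]
width: 38.1
gripper_force: 60.6
```

Request:
drive_tool(motion=[{"fingers":0,"linear":[0,0,0],"twist":0.1},{"fingers":0,"linear":[0,0,0],"twist":0.1},{"fingers":0,"linear":[0,0,0],"twist":0.1},{"fingers":0,"linear":[0,0,0],"twist":0.1},{"fingers":0,"linear":[0,0,0],"twist":0.1}])

```text
clock: 30.03
eef_pos: [592.7, -302.8, 58.9]
tool_rot: [-3.141, -0.001, -0.476]
force: [1.6, 0.3, 4.3]
width: 38.0
gripper_force: 60.6
```

Request:
drive_tool(motion=[{"fingers":0,"linear":[0,0,0],"twist":0.1},{"fingers":0,"linear":[0,0,0],"twist":0.1},{"fingers":0,"linear":[0,0,0],"twist":0.1},{"fingers":0,"linear":[0,0,0],"twist":0.1},{"fingers":0,"linear":[0,0,0],"twist":0.1}])

```text
clock: 30.45
eef_pos: [593.0, -302.3, 58.9]
tool_rot: [-3.14, 0.0, -0.976]
force: [1.3, 1.3, 4.4]
width: 38.2
gripper_force: 60.6
```

Request:
drive_tool(motion=[{"fingers":0,"linear":[0,0,0],"twist":0},{"fingers":0.6,"linear":[0,0,0],"twist":0},{"fingers":1,"linear":[0,0,0],"twist":0},{"fingers":1,"linear":[0,0,0],"twist":0},{"fingers":1,"linear":[0,0,0],"twist":0}])

```text
clock: 30.87
eef_pos: [591.3, -303.3, 57.8]
tool_rot: [3.141, 0.001, -0.972]
force: [0.8, -1.1, 0.1]
width: 83.7
gripper_force: 0.0
```

Run:
```python
from ml import *
st(); snap("wrist","w11"); snap("side","s11"); snap("scene","c11")
for t in(58,75): ml("w11",t)
o=np.hstack([cv2.resize(cv2.imread(f"pics/{f}.png")[y:y+100,x:x+66],None,fx=6,fy=6,interpolation=2) for f,x,y in(("c11",200,205),("s11",275,110))]); cv2.imwrite("pics/m11.png",o)
```

```text
t 30.87 pos [ 591.3 -303.3   57.8] rot [ 3.14  0.   -0.97] F [ 0.75 -1.08  0.1 ] w 83.7 g 0 q [ 0.28  0.87  0.26  1.6  -0.31  0.71 -1.85]
w11 area 202 c 16.7 -17.2 size 2.5 5.3 dir deg 120.7
w11 area 862 c -7.0 8.9 size 3.0 16.5 dir deg 134.0
w11 area 244 c -11.8 -14.7 size 2.0 14.8 dir deg 135.9
w11 area 241 c 16.6 -17.0 size 3.0 5.7 dir deg 121.5
w11 area 538 c -7.0 8.9 size 3.5 17.2 dir deg 133.6
w11 area 823 c 16.8 15.8 size 7.5 15.1 dir deg 130.8
```

Request:
drive_tool(motion=[{"fingers":1,"linear":[0,0,-0.02],"twist":0},{"fingers":1,"linear":[0,0,-0.04],"twist":0},{"fingers":1,"linear":[0,0,-0.04],"twist":0},{"fingers":1,"linear":[-0.017,0.025,0],"twist":0},{"fingers":1,"linear":[-0.017,0.025,0],"twist":0}])

```text
clock: 31.43
eef_pos: [534.0, -304.3, 161.1]
tool_rot: [-3.138, -0.006, -0.969]
force: [-1.1, -0.5, -1.3]
width: 85.7
gripper_force: 0.0
```

Request:
drive_tool(motion=[{"fingers":1,"linear":[-0.02,0.03,0],"twist":0},{"fingers":1,"linear":[-0.02,0.03,0],"twist":0},{"fingers":1,"linear":[-0.02,0.03,0],"twist":0},{"fingers":1,"linear":[0,0,0],"twist":0},{"fingers":1,"linear":[0,0,0],"twist":0}])

```text
clock: 31.85
eef_pos: [421.2, -305.3, 158.8]
tool_rot: [3.141, 0.001, -0.975]
force: [0.6, 0.1, 0.4]
width: 85.5
gripper_force: 0.0
```

Run:
```python
from ml import *
st(); a=snap("scene","c12")["color"]; b=snap("side","s12")["color"]
A=cv2.resize(a[205:305,195:261],None,fx=6,fy=6,interpolation=2); B=cv2.resize(b[110:210,275:341],None,fx=6,fy=6,interpolation=2)
cv2.imwrite("pics/m12.png",np.hstack([A,B]))
# bystanders unmoved? difference at their places vs start
s0=cv2.imread("pics/scene0.png").astype(int); d=abs(a.astype(int)-s0).max(2)
for n,(u,v) in dict(bottle=(237,207),block=(168,297),collar=(289,131),decoy=(303,230),teal=(252,157),dock=(327,190)).items(): print(n,(d[v-10:v+11,u-9:u+10]>60).sum())
```

```text
t 31.85 pos [ 421.2 -305.3  158.8] rot [ 3.14  0.   -0.97] F [0.63 0.12 0.42] w 85.5 g 0 q [ 0.37  0.56  0.3   1.96 -0.26  0.66 -1.71]
bottle 0
block 0
collar 0
decoy 0
teal 0
dock 0
```

View pics/m12.png

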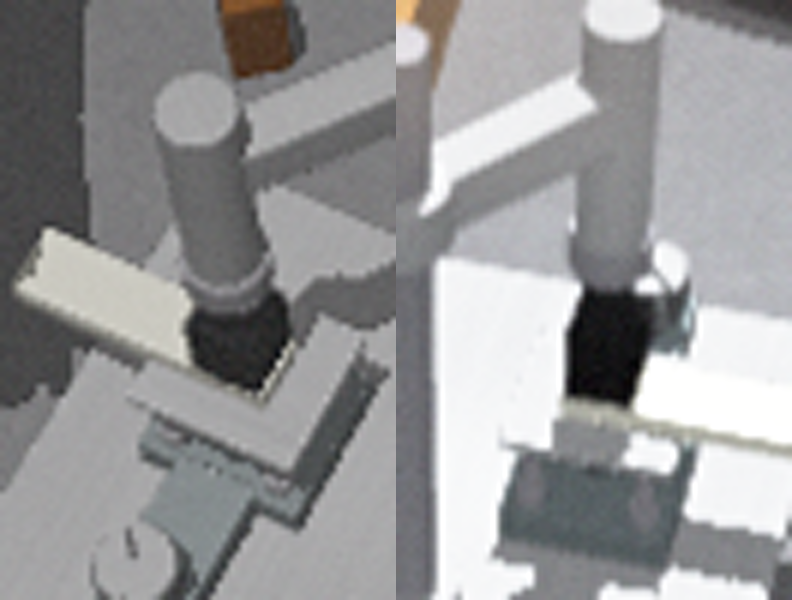

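The last picture shows the carrier flat on the platform, its cap under the plunger with no visible gap. The tongue points to the open side, and the bystanders' spots look the same as at the start.

```bash
python3 -c "
from cell import ctrl
print(ctrl.finish_job())"
```

```text
the job is handed in; nothing more can be done
None
```

The job is handed in at about 32 s of robot time. The carrier sits flat on the platform, cap within about 2 mm of the plunger's axis by my camera estimate, and let go; the platform is raised about 19.5 mm against a probed gap of about 18.2 mm. That should leave the cap touching with roughly 1.3 mm of plunger lift, though I could not measure the lift directly and the hand-in returned no verdict. While probing that gap before setting it down, the cap briefly touched the plunger (well under 1 mm). Block, bottle and collar look unmoved.

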